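Bottle the cut hexagon slugs and roll the tote into its bay

TASK

Collect all the hexagon slugs that lie on the bench in the steel scoop, then rest the scoop's down-turned lip just inside the mouth of the narrow-necked bottle while the scoop is still level, and only then tilt it so that every slug slides into the bottle. After that, push the tote with the bottle in it along the rollers until it is fully home against the stop of the bay, and have the empty scoop standing on its feet, lengthwise on its rubber mat. Keep the bottle upright and leave the other things on the bench alone.

Things in the scene. Friction and masses are not known exactly. Their poses are not given: they have to be found in the camera images.
- slug0: plain dark steel hexagon slug, 16 mm across flats (18.5 across corners), 18 mm long, 30 g; origin at its centre, z along its length, flats facing its y and 60 degrees either side; at the start it stands on an end on the bench (origin 9 mm up). Three to five slugs are present; an absent one has no pose
- slug1: plain dark steel hexagon slug, 16 mm across flats (18.5 across corners), 18 mm long, 30 g; origin at its centre, z along its length, flats facing its y and 60 degrees either side; at the start it stands on an end on the bench (origin 9 mm up). Three to five slugs are present; an absent one has no pose
- slug2: plain dark steel hexagon slug, 16 mm across flats (18.5 across corners), 18 mm long, 30 g; origin at its centre, z along its length, flats facing its y and 60 degrees either side; at the start it stands on an end on the bench (origin 9 mm up). Three to five slugs are present; an absent one has no pose
- slug3: plain dark steel hexagon slug, 16 mm across flats (18.5 across corners), 18 mm long, 30 g; origin at its centre, z along its length, flats facing its y and 60 degrees either side; at the start it stands on an end on the bench (origin 9 mm up). Three to five slugs are present; an absent one has no pose
- slug4: plain dark steel hexagon slug, 16 mm across flats (18.5 across corners), 18 mm long, 30 g; origin at its centre, z along its length, flats facing its y and 60 degrees either side; at the start it stands on an end on the bench (origin 9 mm up). Three to five slugs are present; an absent one has no pose
- scoop: polished steel trough, 150 g, on four feet (at x=-65, +25 mm). Origin on the ground under its middle, x to the pouring lip, z up. Floor 18 mm up (3 thick, underside 15), inside 26 mm wide, x=-76 to +66; 3 mm walls, tops 34 mm up. Then the floor bends down 40 deg as a 21 mm lip with cheeks 32 mm wide outside, reaching x=+92. Slugs stay in to 15 deg of tilt, slide beyond 30; 50 to 55 empties it
- grip_tab (a point): grip point on the scoop's upright tab: a plate 10 mm thick (along the scoop's x), 30 mm wide (along its y), from the floor to 90 mm up; this point lies at scoop x=-81, y=0, z=68 mm
- lip (a point): middle of the lower end of the scoop's lip, at scoop x=+81, y=0, z=3 mm; with the floor's underside resting on the bottle's rim it hangs 12 mm below the rim
- bottle: loose white plastic narrow-necked bottle, open, standing upright inside the tote with 1 cm of play; 88 mm tall, body 72 mm outside diameter up to 56 mm, neck 52 mm outside and about 45 mm inside diameter from 68 to 88 mm; origin under its base, 400 g
- bottle_mouth (a point): centre of the bottle's open mouth, at the height of its rim, 88 mm above the base
- tote: loose grey open tote, 100 x 100 mm, 45 mm tall, walls and floor 4 mm, 450 g; origin under its centre, axes as the track's. It stands on the rollers between the side rails, and rolls along the track's y; with 1 to 3 N it moves, released it stays
- track: fixed roller track 122 mm wide, 370 mm long; origin on the bench under its middle, its y runs along it to the bay, z up. Twelve free steel rollers, tops 27 mm up; side rails 110 mm apart, 40 mm high; at the +y end the bay with 62 mm high cheeks (from y=110 mm on) and an end stop 66 mm high. The tote is fully home with its centre at y=124 mm
- bay_stop (a point): face of the rubber pad on the end stop, at track y=174 mm, 48 mm up; the tote's far wall touches it when home
- mat: fixed black rubber mat, 200 x 90 mm, 3 mm thick, on which the scoop stands; origin under its centre, x along its length
- specimen_a: bystander: round black specimen, 30 mm across, 19 mm high
- specimen_b: bystander: round black specimen, 30 mm across, 19 mm high
- t_bolt: bystander: T-slot bolt standing on its head, 18 x 26 mm, 41 mm tall
- paste: bystander: round pot 69 mm across, 41 mm high, behind the track
- small_bottle: bystander: capped bottle 45 mm across, 86 mm high, behind the track
- dropper_bottle: bystander: dropper bottle 33 mm across, 102 mm high, behind the track
Things that resemble listed ones, but are neither listed nor needed, are in the scene too. There is more than one size of the bottle; the one meant has the size given above.

How it is judged:
By the outcome, as a careful person would: the job done as asked, in the order asked, and still so for the second after the job is handed in, with the robot touching nothing.
Of slug0, slug1, slug2, slug3, slug4 only 3 to 5 are there at a start; the rules pass over those that are not, and their reading is None.
At some moment in a run one of slug0, slug1, slug2, slug3, slug4 may be knocked a few centimetres aside while the robot is not near it.
Once in a run the grip may slacken for a moment while it holds something.
It also fails if it takes over 210 s, if anything falls off the work surface, if the arm or the gripper's body presses on something with over 40 N, if the wrist force passes 120 N, or if a joint passes its speed limit or range.

ROBOT

A 6-joint arm with a two-finger parallel gripper is mounted at the origin on a cart in front of the work surface, level with it; the furniture and walls round the work are solid. World frame = base frame: x ahead of the robot, y to its left, z up, the work surface at z = 0. Lengths are in m, angles in rad, forces in N, time in s.
With the tool pointing down it reaches from about 0.425 to 0.95 m from the base axis. Payload 3.5 kg.
Tool frame: the origin (TCP) lies midway between the tips of the shut fingers; the grasp point (between the pads) lies 19 mm behind it; z points along the fingers, y is the line along which they close (so a half turn about z gives the same grasp; the last joint's range is limited). The gripper opens to 85 mm and grips with 20 to 120 N. Pads are 22 mm wide; open, the fingers measure 114 mm over their backs; the gripper's body (76 mm by 85 mm) begins 54 mm behind the grasp point. The pads swing forward as they close: fully open they stand 13 mm farther back than shut.
Start: joints at [-1.255, 0.286, 1.577, -0, 1.279, -0.15], TCP at [0.303, -0.603, 0.231] pointing down, gripper open.
Joint ranges: [-2.77, 2.77], [-0.9, 2.22], [0.21, 2.48], [-1.53, 4.67], [0.24, 2.81], [-2.84, 2.84]. Speed limits (rad/s): [2.79, 2.79, 3.14, 3.14, 3.14, 3.14].

INTERFACE

Orientations are given as a unit quaternion [x, y, z, w].
In Python, from plant import * gives the robot as it stands.
- The arm moves only by the tool move_arm, never from a script. Its argument "moves" is a list of rows, each a list of 3 entries, a list of its own where there are three numbers: the opening, from 0 (shut) to 1 (fully open), then the shift along the tool's x, y, z in m, then the turn, a rotation vector about the tool's x, y, z in rad. A call has exactly 10 rows; each row shifts and turns the commanded pose from where the row before left it, along the tool's axes as they then stand; what a row does not reach is not made up. A row lasts 1/12 s, in which the tool goes at most 41.7 mm and 7.16 degrees, less where a joint would pass 70% of its speed; a pose out of reach is approached as far as the arm can. A call is refused whole if a number of a shift passes 0.0417 or a number of a turn 0.125, either way. A call with a gripper value outside its range is refused whole. The fingers move at their own pace and stop on an object; "grip_force" is the grip in N (left out, the last holds). Time passes only in rows, so rows that do not move let the fingers close, or fill a call up. It gives the time, the measured TCP pose, the force, the opening and the grip force at its end, in the units of the state.
- get_state(): the state, without advancing time (a new reading comes with each control period).
- read_camera(name): name is "scene" or "top" or "wrist"; returns the picture (420x560x3 uint8, red, green, blue); there is no depth.
- camera_params(name): a dict with "fx", "fy", "cx", "cy" (pixels), "rvec" (rotation vector, rad) and "tvec" (3), from world to camera coordinates, as OpenCV has them; the wrist camera has in their place "tool_from_camera" (4x4, takes a point from camera to tool coordinates, whose origin is the TCP and whose axes are the flange's). Camera axes: x right, y down, z forward; pixel columns grow to the right and rows downward; lengths in m; the calibration is good to about 2 mm. The wrist camera is an equidistant fisheye: a pixel r from the principal point sees the ray r / f radians off the axis. A picture is of the moment at which its call begins: read the wrist's pose just before it. camera_params takes no time and is no camera call.
- sign_off(): hands the job in; it is judged then, once.
The state is a dict: "time": time; "qpos": joint angles; "dq": joint speeds; "joint_efforts": joint torques, N m; "eef_pos": TCP position; "tcp_rot": TCP orientation; "contact_force": force on the tool from outside, world axes, zero at the start; "wrist_torque": the same for the moment, N m; "opening": opening from 0.0 (shut) to 1.0 (fully open); "finger_force": force on a finger pad.
Only numpy, scipy, OpenCV 4.12 (cv2) and the standard library are available. Lean on these libraries where they do the work, as an engineer would, in place of code of your own. Each camera call takes 0.05 s, during which the arm holds its last target. There are 200 camera calls.

## Working session

There is one attempt and no reset: what is moved stays moved. The work goes in short steps, Python scripts to look and compute and a tool call to move; the robot and the scene stay as the last step left them, time stands still between calls to the robot, and variables do not carry over. Pictures are saved under pics/ and viewed, at most 14 in all, crops included, and the job is handed in when it is done.

Besides the shell and the picture viewer there is one more tool, called after ">>>" in YAML: its name, and indented under it one key for each argument. move_arm: Moves the arm, as the interface text tells. Its arguments: {"type":"object","properties":{"moves":{"type":"array"},"grip_force":{"type":"number"}},"required":["moves"]}

```bash
ls; mkdir -p pics; python3 - <<'E'
from plant import *
import cv2
s=get_state();print(s)
for n in("scene","top","wrist"):
    im=read_camera(n);cv2.imwrite(f"pics/{n}0.png",im[:,:,::-1]);print(n,camera_params(n))
E
```

```text
pics
{'time': 0.0, 'qpos': array([-1.25501869e+00,  2.87161259e-01,  1.57819260e+00,  3.59589512e-06,
        1.27859045e+00, -1.50009731e-01]), 'dq': array([ 0.00042647,  0.00207863, -0.00022443, -0.00018463, -0.00054366,
        0.00045777]), 'joint_efforts': array([-1.45182912e-04, -4.05985057e+01, -2.92622674e+01, -1.72472337e-04,
        5.85464193e-03,  2.83941191e-07]), 'eef_pos': array([ 0.30297405, -0.60244476,  0.22994167]), 'tcp_rot': array([ 9.73002072e-01,  2.30793383e-01, -9.56304530e-05, -1.17193328e-03]), 'contact_force': array([-1.00082397, -0.20078402, -0.69147838]), 'wrist_torque': array([ 0.01348081,  0.04420859, -0.00153446]), 'finger_force': 0.0, 'opening': 1.0033249504243633}
scene {'fx': 455.34143108919363, 'fy': 455.34143108919363, 'cx': 276.4278155168093, 'cy': 206.5019835887584, 'rvec': array([ 1.89165675, -1.04562162,  0.60549171]), 'tvec': array([-0.34706992,  0.31997198,  0.63461806])}
top {'fx': 391.39785235188407, 'fy': 391.39785235188407, 'cx': 281.56027552535886, 'cy': 218.52766532101148, 'rvec': array([ 2.13433925, -2.19412885,  0.06003426]), 'tvec': array([0.01334811, 0.59809597, 1.01625837])}
wrist {'fx': 325.19226210127806, 'fy': 325.19226210127806, 'cx': 272.69087983676025, 'cy': 211.1003055314842, 'tool_from_camera': array([[ 6.23252698e-04, -9.59038461e-01, -2.83275206e-01,
         7.26743745e-02],
       [ 9.99999347e-01,  3.26278257e-04,  1.09553850e-03,
        -5.62390713e-04],
       [-9.58237014e-04, -2.83275704e-01,  9.59038038e-01,
        -1.43153746e-01],
       [ 0.00000000e+00,  0.00000000e+00,  0.00000000e+00,
         1.00000000e+00]])}
```

View pics/scene0.png

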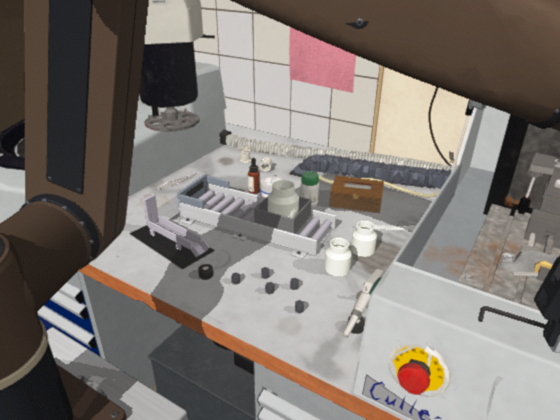

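View pics/top0.png

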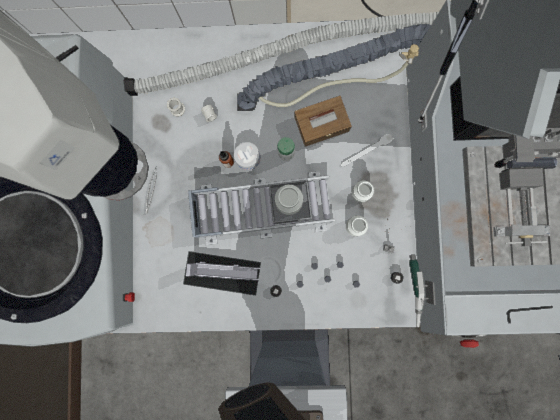

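Scene: tote with bottle on the track around top (288,200), scoop on the mat at (222,271), five slugs around (300–355, 263–281), specimens at (276,291) and (396,277). Zooming in with a crop.

```bash
cat > h.py <<'E'
from plant import *
import numpy as np, cv2
from scipy.spatial.transform import Rotation as R
def onplane(name,uv,z,P=None):
    p=P or camera_params(name); M=R.from_rotvec(p["rvec"]).as_matrix(); t=np.array(p["tvec"])
    d=np.array([(uv[0]-p["cx"])/p["fx"],(uv[1]-p["cy"])/p["fy"],1.])
    c=-M.T@t; d=M.T@d
    return c+d*(z-c[2])/d[2]
def wray(uv,st):
    p=camera_params("wrist");a=np.array([uv[0]-p["cx"],uv[1]-p["cy"]]);r=np.hypot(*a);th=r/p["fx"]
    d=np.array([*(a/max(r,1e-9)*np.sin(th)),np.cos(th)])
    T=np.array(p["tool_from_camera"]);Rt=R.from_quat(st["tcp_rot"]).as_matrix()
    return Rt@T[:3,3]+st["eef_pos"], Rt@T[:3,:3]@d
def wplane(uv,z,st):
    c,d=wray(uv,st);return c+d*(z-c[2])/d[2]
def proj(name,X):
    p=camera_params(name);M=R.from_rotvec(p["rvec"]).as_matrix();c=M@np.array(X)+p["tvec"]
    return np.array([p["fx"]*c[0]/c[2]+p["cx"],p["fy"]*c[1]/c[2]+p["cy"]])
E
python3 - <<'E'
from h import *
im=cv2.imread("pics/top0.png")
print("cam",onplane("top",(280,220),1))
c=im[170:305,175:405];cv2.imwrite("pics/topz.png",cv2.resize(c,None,fx=3.4,fy=3.4,interpolation=cv2.INTER_CUBIC))
E
```

```text
cam [ 0.515233   -0.02999314  1.        ]
```

View pics/topz.png

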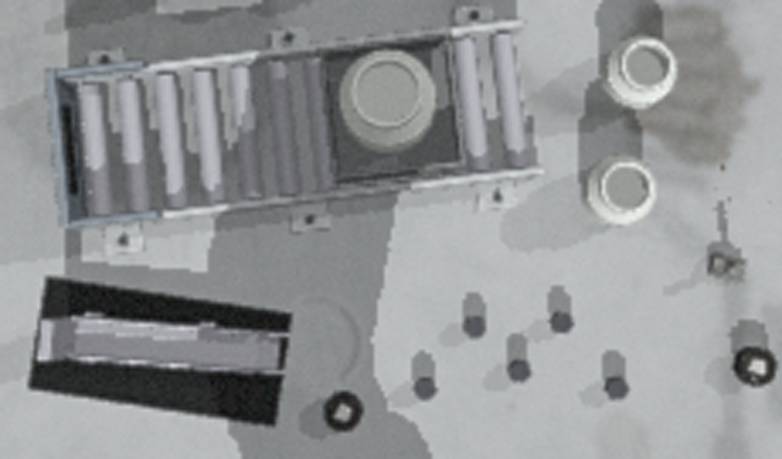

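```bash
python3 - <<'E'
from h import *
im=cv2.imread("pics/top0.png");g=cv2.cvtColor(im,cv2.COLOR_BGR2GRAY)
p=camera_params("top");M=R.from_rotvec(p["rvec"]).as_matrix();print("campos",-M.T@p["tvec"])
m=(g<85).astype(np.uint8);m[:,:180]=0;m[:,410:]=0;m[:150]=0;m[300:]=0
n,l,s,c=cv2.connectedComponentsWithStats(m)
for i in range(1,n):
    if s[i,4]>=12: print(s[i],c[i].round(1),onplane("top",c[i],.010).round(4), g[l==i].mean().round())
def z(u,v,h): return onplane("top",(u/3.4+175-.35,v/3.4+170-.35),h).round(4)
print("mat",[z(u,v,.003) for u,v in((47,278),(291,314),(277,426),(30,386))])
print("scooptop walls",[z(u,v,.037) for u,v in((75,318),(283,333),(280,372),(75,357))])
print("mouth",z(387,93,.119),"rim ends",z(342,93,.119),z(434,93,.119))
print("tote",[z(u,v,.072) for u,v in((325,50),(448,40),(462,165),(332,178))])
print("track",[z(u,v,.04) for u,v in((520,24),(540,172),(143,212),(143,68))],"stop",[z(u,v,.066) for u,v in((48,70),(66,226))])
print("otherb",[z(u,v,.0) for u,v in((640,75),(622,190))])
E
```

```text
campos [ 0.51013538 -0.03199316  1.06274003]
[219 151  15  15 139] [225.9 157.3] [0.7727 0.1458 0.01  ] 55.0
[279 150  14   5  28] [285.4 152.5] [ 0.7805 -0.018   0.01  ] 72.0
[270 181  36  43 357] [280.5 202.4] [ 0.6434 -0.0011  0.01  ] 73.0
[192 193   9  41 199] [196.  213.4] [0.6202 0.2298 0.01  ] 61.0
[292 201  18  18 163] [302.6 211.5] [ 0.6169 -0.0601  0.01  ] 79.0
[187 252  74  16 602] [219.9 260. ] [0.4924 0.1661 0.01  ] 37.0
[257 269   3  10  22] [257.7 272.8] [0.4557 0.0649 0.01  ] 58.0
[391 272  12  11  79] [396.1 276.8] [ 0.4363 -0.3016  0.01  ] 57.0
[184 275  74  20 859] [223.9 283.7] [0.429  0.1561 0.01  ] 39.0
[270 285  12  12  85] [275.3 290.6] [0.4078 0.0191 0.01  ] 50.0
mat [array([0.5178, 0.2529, 0.003 ]), array([0.4841, 0.0581, 0.003 ]), array([0.3967, 0.071 , 0.003 ]), array([0.4326, 0.267 , 0.003 ])]
scooptop walls [array([0.4862, 0.2222, 0.037 ]), array([0.4706, 0.0616, 0.037 ]), array([0.4411, 0.0646, 0.037 ]), array([0.4563, 0.2224, 0.037 ])]
mouth [ 0.6423 -0.024   0.119 ] rim ends [0.6433 0.0082 0.119 ] [ 0.6413 -0.0575  0.119 ]
tote [array([0.683 , 0.0222, 0.072 ]), array([ 0.6876, -0.0705,  0.072 ]), array([ 0.593, -0.078,  0.072]), array([0.5861, 0.0193, 0.072 ])]
track [array([ 0.7041, -0.1279,  0.04  ]), array([ 0.5886, -0.1391,  0.04  ]), array([0.5664, 0.1678, 0.04  ]), array([0.6788, 0.1665, 0.04  ])] stop [array([0.6753, 0.2342, 0.066 ]), array([0.556 , 0.2213, 0.066 ])]
otherb [array([ 0.6673, -0.226 ,  0.    ]), array([ 0.5754, -0.2077,  0.    ])]
```

>>> move_arm:
  moves:
    - [1, [0, 0, -0.008], [0, 0, -0.1105]]
    - [1, [0, 0, -0.008], [0, 0, -0.1105]]
    - [1, [0, 0, -0.008], [0, 0, -0.1105]]
    - [1, [0, 0, -0.008], [0, 0, -0.1105]]
    - [1, [0, 0, -0.008], [0, 0, -0.1105]]
    - [1, [0, 0, -0.008], [0, 0, -0.1105]]
    - [1, [0, 0, -0.008], [0, 0, -0.1105]]
    - [1, [0, 0, -0.008], [0, 0, -0.1105]]
    - [1, [0, 0, -0.008], [0, 0, -0.1105]]
    - [1, [0, 0, -0.008], [0, 0, -0.1105]]

```text
time: 0.98
eef_pos: [0.3031, -0.6028, 0.3111]
tcp_rot: [0.705, 0.709, 0.0, -0.0]
contact_force: [-0.5, -0.7, -0.2]
opening: 1.003
finger_force: 0.0
```

>>> move_arm:
  moves:
    - [0.4, [0.036, 0.012, 0], [0, 0, 0]]
    - [0.4, [0.036, 0.012, 0], [0, 0, 0]]
    - [0.4, [0.036, 0.012, 0], [0, 0, 0]]
    - [0.4, [0.036, 0.012, 0], [0, 0, 0]]
    - [0.4, [0.036, 0.012, 0], [0, 0, 0]]
    - [0.4, [0.036, 0.012, 0], [0, 0, 0]]
    - [0.4, [0.036, 0.012, 0], [0, 0, 0]]
    - [0.4, [0.036, 0.012, 0], [0, 0, 0]]
    - [0.4, [0.036, 0.012, 0], [0, 0, 0]]
    - [0.4, [0.036, 0.012, 0], [0, 0, 0]]

```text
time: 1.82
eef_pos: [0.4232, -0.2411, 0.3111]
tcp_rot: [0.707, 0.707, 0.0, -0.0]
contact_force: [-0.3, -0.1, 0.4]
opening: 0.401
finger_force: 0.0
```

```bash
cat >> h.py <<'E'
import json
def st():
    s=get_state()
    open("log.jsonl","a").write(json.dumps({k:np.array(s[k]).tolist() for k in("time","qpos","eef_pos","tcp_rot")})+"\n")
    rv=R.from_quat(s["tcp_rot"]).as_matrix()
    print("t %.1f"%s["time"],"pos",s["eef_pos"].round(4),"q",s["qpos"].round(2),"yaw %.2f"%np.degrees(np.arctan2(rv[1,0],rv[0,0])),"z",rv[:,2].round(3),"F",s["contact_force"].round(1),"op %.3f"%s["opening"],"ff %.1f"%s["finger_force"])
    return s
def delta(s,goal):
    "world displacement in tool axes"
    return R.from_quat(s["tcp_rot"]).as_matrix().T@(np.array(goal)-s["eef_pos"])
E
python3 - <<'E'
from h import *
s=st();im=read_camera("wrist")[:,:,::-1];cv2.imwrite("pics/w1.png",im)
E
```

```text
t 1.8 pos [ 0.4232 -0.2411  0.3111] q [-0.73 -0.19  1.93  0.    1.41 -0.73] yaw 89.98 z [-0.  0. -1.] F [-0.3 -0.1  0.4] op 0.401 ff 0.0
```

View pics/w1.png

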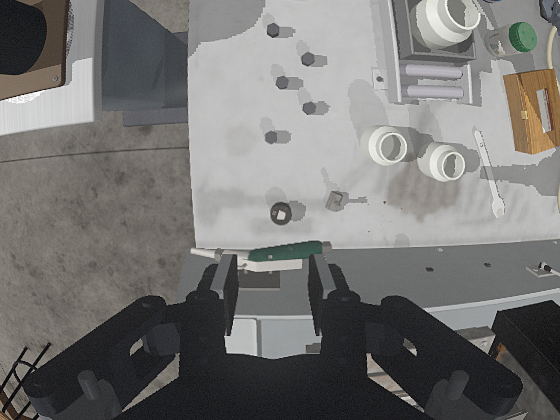

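The wrist view shows five slugs at about (274,30), (309,59), (282,82), (309,108), (271,137), a specimen at (281,212) and the T-bolt at (337,200).

```bash
cat >> h.py <<'E'
def slugs_top():
    im=read_camera("top")[:,:,::-1];g=cv2.GaussianBlur(cv2.cvtColor(im,cv2.COLOR_BGR2GRAY),(0,0),0.7)
    g=cv2.resize(g,None,fx=3,fy=3,interpolation=cv2.INTER_CUBIC);m=(g<105).astype(np.uint8)
    n,l,s,c=cv2.connectedComponentsWithStats(m);o=[]
    for i in range(1,n):
        if 70<s[i,4]<700 and max(s[i,2:4])<36:
            X=onplane("top",(c[i]-1)/3,.013)
            if .36<X[0]<.55 and -.33<X[1]<.28:o.append((X[:2].round(4).tolist(),int(s[i,4])))
    return o
def slugs_wrist(s,thr=75,z=.018):
    im=read_camera("wrist")[:,:,::-1];g=cv2.cvtColor(im,cv2.COLOR_BGR2GRAY)
    m=(g<thr).astype(np.uint8);n,l,S,c=cv2.connectedComponentsWithStats(m);o=[]
    for i in range(1,n):
        if S[i,4]>30 and max(S[i,2:4])<60:
            X=wplane(c[i],z,s)
            if .36<X[0]<.55 and -.33<X[1]<.28:o.append((X[:2].round(4).tolist(),S[i].tolist()))
    return o,im
E
python3 - <<'E'
from h import *
print(*slugs_top(),sep="\n")
s=get_state();o,im=slugs_wrist(s);print(*o,sep="\n")
E
```

```text
([0.4732, -0.1535], 175)
([0.4717, -0.0859], 166)
([0.4545, 0.0654], 148)
([0.4372, -0.1191], 198)
([0.4224, -0.1938], 219)
([0.4252, -0.0456], 179)
([0.4363, -0.2888], [271, 204, 19, 11, 56])
```

>>> move_arm:
  moves:
    - [0.4, [0.0088, 0.005, 0.025], [0, 0, 0]]
    - [0.4, [0.0088, 0.005, 0.025], [0, 0, 0]]
    - [0.4, [0.0088, 0.005, 0.025], [0, 0, 0]]
    - [0.4, [0.0088, 0.005, 0.025], [0, 0, 0]]
    - [0.4, [0.0088, 0.005, 0.025], [0, 0, 0]]
    - [0.4, [0.0088, 0.005, 0.025], [0, 0, 0]]
    - [0.4, [0.0088, 0.005, 0.025], [0, 0, 0]]
    - [0.4, [0.0088, 0.005, 0.025], [0, 0, 0]]
    - [0.4, [0.0088, 0.005, 0.025], [0, 0, 0]]
    - [0.4, [0.0088, 0.005, 0.025], [0, 0, 0]]

```text
time: 2.8
eef_pos: [0.4731, -0.1561, 0.0599]
tcp_rot: [0.708, 0.707, -0.0, 0.0]
contact_force: [-0.2, -0.1, 0.4]
opening: 0.401
finger_force: 0.0
```

```bash
python3 - <<'E'
from h import *
s=st();o,im=slugs_wrist(s,95);print(*o,sep="\n");cv2.imwrite("pics/w2.png",im)
print(slugs_top())
E
```

```text
t 2.8 pos [ 0.4731 -0.1561  0.0599] q [-0.52  0.12  2.12 -0.    0.9  -0.52] yaw 89.91 z [-0. -0. -1.] F [-0.2 -0.1  0.4] op 0.401 ff 0.0
([0.4256, -0.0471], [172, 42, 34, 33, 784])
([0.4705, -0.0862], [253, 108, 29, 31, 672])
([0.4371, -0.1184], [195, 163, 32, 33, 752])
([0.4726, -0.1514], [258, 215, 27, 35, 723])
[([0.4715, -0.086], 183), ([0.4545, 0.0654], 140), ([0.4251, -0.0456], 174)]
```

View pics/w2.png

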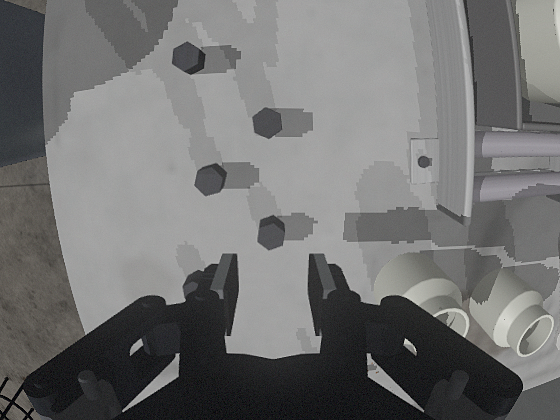

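Slugs sit 1–2 mm from the top-camera estimate, now at wrist pixels (271,232), (210,179), (267,122), (188,57); grasping the first one.

>>> move_arm:
  grip_force: 40
  moves:
    - [0.4, [0.0009, 0, 0.0128], [0, 0, 0]]
    - [0.4, [0.0009, 0, 0.0128], [0, 0, 0]]
    - [0.4, [0.0009, 0, 0.0128], [0, 0, 0]]
    - [0.4, [0.0009, 0, 0.0128], [0, 0, 0]]
    - [0.4, [0, 0, 0], [0, 0, 0]]
    - [0, [0, 0, 0], [0, 0, 0]]
    - [0, [0, 0, 0], [0, 0, 0]]
    - [0, [0, 0, 0], [0, 0, 0]]
    - [0, [0, 0, 0], [0, 0, 0]]
    - [0, [0, 0, 0], [0, 0, 0]]

```text
time: 3.73
eef_pos: [0.4741, -0.1523, 0.0114]
tcp_rot: [0.707, 0.707, 0.0, 0.001]
contact_force: [-0.5, -0.6, 2.9]
opening: 0.164
finger_force: 39.4
```

>>> move_arm:
  moves:
    - [0, [0, 0, -0.02], [0, 0, 0]]
    - [0, [0, 0, -0.02], [0, 0, 0]]
    - [0, [0, 0, -0.02], [0, 0, 0]]
    - [0, [0, 0, -0.02], [0, 0, 0]]
    - [0, [0, 0, -0.02], [0, 0, 0]]
    - [0, [0.03, 0, 0], [0, 0, 0.016]]
    - [0, [0.03, 0, 0], [0, 0, 0.016]]
    - [0, [0.03, 0, 0], [0, 0, 0.016]]
    - [0, [0.03, 0, 0], [0, 0, 0.016]]
    - [0, [0.03, 0, 0], [0, 0, 0.016]]

```text
time: 4.57
eef_pos: [0.4777, -0.0002, 0.1104]
tcp_rot: [0.735, 0.678, 0.0, 0.0]
contact_force: [0.6, -0.3, -0.5]
opening: 0.17
finger_force: 39.1
```

```bash
python3 - <<'E'
from h import *
s=st();o,im=slugs_wrist(s,95);print(*o,sep="\n");cv2.imwrite("pics/w3.png",im)
E
```

```text
t 4.6 pos [ 4.777e-01 -2.000e-04  1.104e-01] q [-0.21 -0.01  2.15  0.    1.01 -0.13] yaw 85.35 z [ 0.  0. -1.] F [ 0.6 -0.3 -0.5] op 0.170 ff 39.1
([0.4554, 0.0661], [216, 127, 34, 8, 209])
([0.4105, 0.0204], [162, 176, 41, 42, 1062])
([0.4277, -0.0391], [202, 255, 22, 27, 236])
```

View pics/w3.png

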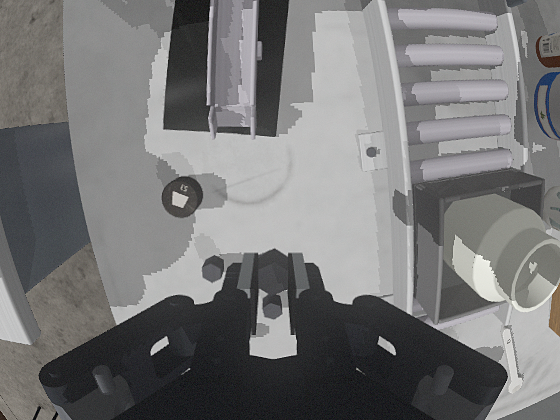

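The slug is held between the pads; the scoop's cheek ends are at (212,133) and (254,136), the specimen at (181,196).

>>> move_arm:
  moves:
    - [0, [0.023, -0.0056, 0], [0, 0, 0]]
    - [0, [0.023, -0.0056, 0], [0, 0, 0]]
    - [0, [0.023, -0.0056, 0], [0, 0, 0]]
    - [0, [0.023, -0.0056, 0], [0, 0, 0]]
    - [0, [0.023, -0.0056, 0], [0, 0, 0]]
    - [0, [0, 0, 0], [0, 0, 0]]
    - [0, [0, 0, 0], [0, 0, 0]]
    - [0, [0, 0, 0], [0, 0, 0]]
    - [0, [0, 0, 0], [0, 0, 0]]
    - [0, [0, 0, 0], [0, 0, 0]]

```text
time: 5.45
eef_pos: [0.4595, 0.1144, 0.1102]
tcp_rot: [0.735, 0.678, -0.0, 0.0]
contact_force: [0.2, 0.7, 0.1]
opening: 0.162
finger_force: 39.1
```

```bash
python3 - <<'E'
from h import *
s0=dict(eef_pos=np.array([.4777,-.0002,.1104]),tcp_rot=[0.735,0.678,0,0])
print("cheek tips",[wplane(u,.0198,s0).round(4) for u in((212,135),(254,137))],"mat",[wplane(u,.003,s0).round(4) for u in((164,129),(276,136))])
print("tote/bottle nearrail")
s=st();im=read_camera("wrist")[:,:,::-1];cv2.imwrite("pics/w4.png",im)
E
```

```text
cheek tips [array([0.4393, 0.0639, 0.0198]), array([0.4695, 0.0595, 0.0198])] mat [array([0.3977, 0.0728, 0.003 ]), array([0.4853, 0.0579, 0.003 ])]
tote/bottle nearrail
t 5.5 pos [0.4595 0.1144 0.1102] q [ 0.03 -0.02  2.16 -0.    1.01  0.11] yaw 85.34 z [ 0. -0. -1.] F [0.2 0.7 0.1] op 0.162 ff 39.1
```

View pics/w4.png

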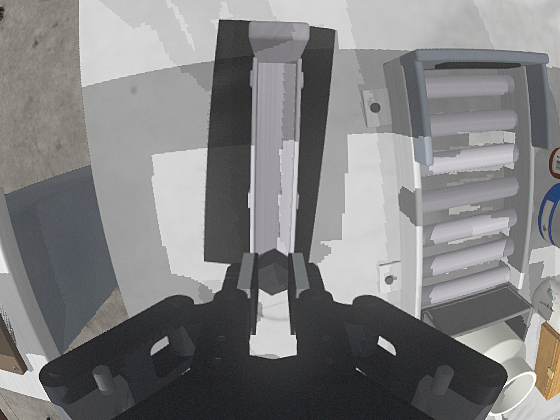

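The scoop lies ahead: wall ends near (253,62)/(301,62), tab top edge at (249,24)–(308,24), mat corners (217,20), (338,29), (204,262).

```bash
python3 - <<'E'
from h import *
s=get_state()
f=lambda l,z:[wplane(u,z,s).round(4)[:2] for u in l]
print("wall tops rear",f(((253.5,62),(301,62)),.037),"front",f(((249,250),(297,250)),.037))
print("tab top",f(((249,25),(308,25)),.093)); print("tab as ground/wall",f(((251,58),(303,58)),.037))
print("mat",f(((218,20),(338,29),(204,262)),.003))
im=cv2.imread("pics/w4.png");g=cv2.cvtColor(im,cv2.COLOR_BGR2GRAY)
for v in(80,120,160,200,235):print(v,g[v,240:312:2].tolist())
for u in (268,285):print(u,g[15:75:2,u].tolist())
E
```

```text
wall tops rear [array([0.4563, 0.2253]), array([0.4872, 0.2229])] front [array([0.4411, 0.0953]), array([0.4758, 0.0925])]
tab top [array([0.458 , 0.2348]), array([0.4867, 0.2327])]
tab as ground/wall [array([0.4549, 0.2282]), array([0.4887, 0.2256])]
mat [array([0.4303, 0.2689]), array([0.5216, 0.2545]), array([0.397 , 0.0723])]
80 [52, 56, 55, 53, 46, 120, 133, 155, 139, 167, 159, 159, 164, 155, 160, 159, 161, 158, 158, 164, 165, 168, 150, 139, 141, 144, 141, 147, 104, 154, 154, 163, 47, 57, 56, 60]
120 [54, 52, 49, 51, 57, 47, 154, 162, 113, 162, 151, 162, 161, 159, 160, 157, 159, 156, 162, 162, 164, 137, 137, 139, 139, 139, 140, 120, 141, 164, 89, 59, 54, 62, 57, 57]
160 [65, 67, 64, 65, 67, 93, 215, 175, 146, 154, 150, 160, 157, 158, 156, 157, 159, 158, 161, 158, 208, 185, 190, 186, 189, 190, 164, 197, 210, 114, 64, 64, 65, 64, 68, 63]
200 [65, 71, 63, 65, 219, 199, 208, 139, 152, 152, 156, 157, 156, 154, 155, 156, 153, 158, 154, 210, 181, 188, 187, 188, 189, 199, 172, 210, 153, 134, 61, 69, 66, 66, 68, 67]
235 [70, 66, 66, 66, 62, 216, 210, 120, 153, 151, 155, 156, 153, 154, 155, 156, 157, 155, 154, 153, 186, 187, 189, 190, 191, 165, 212, 182, 54, 64, 66, 62, 67, 70, 67, 72]
268 [193, 196, 198, 134, 144, 144, 144, 142, 138, 138, 138, 125, 106, 105, 101, 102, 100, 124, 126, 125, 127, 126, 125, 127, 166, 161, 159, 163, 158, 160]
285 [209, 212, 211, 212, 135, 141, 146, 143, 142, 141, 143, 130, 111, 101, 119, 131, 127, 127, 128, 129, 129, 128, 131, 125, 129, 141, 139, 141, 147, 141]
```

>>> move_arm:
  moves:
    - [0, [0, 0, 0.014], [0, 0, 0]]
    - [0, [0, 0, 0.014], [0, 0, 0]]
    - [0, [0, 0, 0.014], [0, 0, 0]]
    - [0, [0, 0, 0.014], [0, 0, 0]]
    - [0, [0, 0, 0.014], [0, 0, 0]]
    - [0, [0, 0, 0], [0, 0, 0]]
    - [0, [0, 0, 0], [0, 0, 0]]
    - [0.4, [0, 0, 0], [0, 0, 0]]
    - [0.4, [0, 0, 0], [0, 0, 0]]
    - [0.4, [0, 0, 0], [0, 0, 0]]

```text
time: 6.33
eef_pos: [0.4599, 0.1152, 0.041]
tcp_rot: [0.735, 0.678, 0.001, 0.0]
contact_force: [0.1, -0.3, -0.1]
opening: 0.399
finger_force: 0.0
```

>>> move_arm:
  moves:
    - [0.4, [0, 0, -0.014], [0, 0, 0]]
    - [0.4, [0, 0, -0.014], [0, 0, 0]]
    - [0.4, [0, 0, -0.014], [0, 0, 0]]
    - [0.4, [0, 0, -0.014], [0, 0, 0]]
    - [0.4, [0, 0, -0.014], [0, 0, 0]]
    - [0.4, [-0.04, 0.002, 0], [0, 0, 0]]
    - [0.4, [-0.04, 0.002, 0], [0, 0, 0]]
    - [0.4, [-0.04, 0.002, 0], [0, 0, 0]]
    - [0.4, [-0.04, 0.002, 0], [0, 0, 0]]
    - [0.4, [0, 0, 0], [0, 0, 0]]

```text
time: 7.17
eef_pos: [0.4552, -0.0506, 0.1116]
tcp_rot: [0.737, 0.676, -0.0, 0.002]
contact_force: [0.4, -0.5, 0.7]
opening: 0.397
finger_force: 0.0
```

```bash
python3 - <<'E'
from h import *
s=st();o,im=slugs_wrist(s,95);print(*o,sep="\n");cv2.imwrite("pics/w5.png",im)
print(*slugs_top())
E
```

```text
t 7.2 pos [ 0.4552 -0.0506  0.1116] q [-0.33 -0.06  2.19 -0.    1.01 -0.24] yaw 85.06 z [ 0.003 -0.003 -1.   ] F [ 0.4 -0.5  0.7] op 0.397 ff 0.0
([0.4595, 0.1098], [247, 0, 23, 7, 100])
([0.4523, 0.0655], [236, 35, 39, 33, 366])
([0.4093, 0.0186], [180, 109, 43, 41, 1131])
([0.425, -0.0431], [221, 196, 22, 26, 413])
([0.4701, -0.0827], [284, 238, 22, 27, 421])
([0.4367, -0.115], [247, 277, 20, 26, 412])
([0.4595, 0.1157], 289) ([0.4527, 0.0657], 165) ([0.4224, -0.1938], 221)
```

View pics/w5.png

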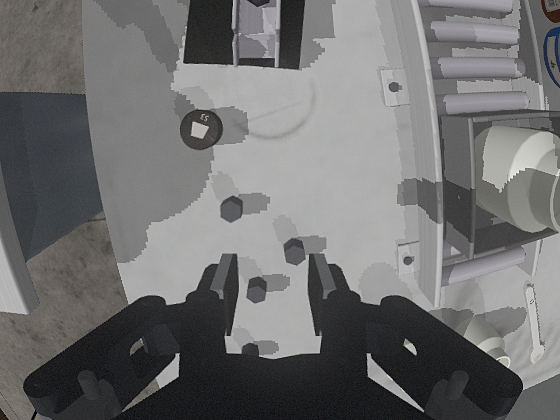

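Slug 1 is in the scoop at (258,3); remaining slugs at (231,209), (294,251), (257,290), and one behind the palm. Next slug.

>>> move_arm:
  moves:
    - [0.4, [-0.0067, 0.0038, 0.0122], [0, 0, 0]]
    - [0.4, [-0.0067, 0.0038, 0.0122], [0, 0, 0]]
    - [0.4, [-0.0067, 0.0038, 0.0122], [0, 0, 0]]
    - [0.4, [-0.0067, 0.0038, 0.0122], [0, 0, 0]]
    - [0.4, [-0.0067, 0.0038, 0.0122], [0, 0, 0]]
    - [0.4, [0, 0, 0.01], [0, 0, 0]]
    - [0.4, [0, 0, 0.01], [0, 0, 0]]
    - [0.4, [0, 0, 0.01], [0, 0, 0]]
    - [0.4, [0, 0, 0.01], [0, 0, 0]]
    - [0.4, [0, 0, 0], [0, 0, 0]]

```text
time: 8.1
eef_pos: [0.469, -0.0785, 0.007]
tcp_rot: [0.735, 0.679, -0.001, -0.002]
contact_force: [-0.9, 0.2, -0.5]
opening: 0.401
finger_force: 0.0
```

>>> move_arm:
  moves:
    - [0, [0, 0, 0], [0, 0, 0]]
    - [0, [0, 0, 0], [0, 0, 0]]
    - [0, [0, 0, 0], [0, 0, 0]]
    - [0, [0, 0, 0], [0, 0, 0]]
    - [0, [0, 0, -0.025], [0, 0, 0]]
    - [0, [0, 0, -0.025], [0, 0, 0]]
    - [0, [0, 0, -0.025], [0, 0, 0]]
    - [0, [0, 0, -0.025], [0, 0, 0]]
    - [0, [0.0375, -0.0046, 0], [0, 0, 0]]
    - [0, [0.0375, -0.0046, 0], [0, 0, 0]]

```text
time: 8.93
eef_pos: [0.4699, -0.0053, 0.1125]
tcp_rot: [0.736, 0.677, 0.002, 0.003]
contact_force: [0.3, 1.0, -0.1]
opening: 0.168
finger_force: 39.3
```

>>> move_arm:
  moves:
    - [0, [0.0375, -0.0046, 0], [0, 0, 0]]
    - [0, [0.0375, -0.0046, 0], [0, 0, 0]]
    - [0, [0.0375, -0.0046, 0], [0, 0, 0]]
    - [0, [0.0375, -0.0046, 0], [0, 0, 0]]
    - [0, [0, 0, 0.015], [0, 0, 0]]
    - [0, [0, 0, 0.015], [0, 0, 0]]
    - [0, [0, 0, 0.015], [0, 0, 0]]
    - [0, [0, 0, 0.015], [0, 0, 0]]
    - [0, [0, 0, 0], [0, 0, 0]]
    - [0, [0, 0, 0], [0, 0, 0]]

```text
time: 9.77
eef_pos: [0.4606, 0.1467, 0.0488]
tcp_rot: [0.735, 0.678, -0.001, -0.0]
contact_force: [-0.6, 0.7, -0.7]
opening: 0.17
finger_force: 39.4
```

```bash
python3 - <<'E'
from h import *
s=st()
print(*slugs_top())
E
```

```text
t 9.8 pos [0.4606 0.1467 0.0488] q [0.1  0.11 2.16 0.   0.88 0.18] yaw 85.41 z [-0.002 -0.    -1.   ] F [-0.6  0.7 -0.7] op 0.170 ff 39.4
([0.4597, 0.1157], 299) ([0.4535, 0.0656], 160) ([0.4372, -0.119], 204) ([0.4252, -0.0457], 189) ([0.4224, -0.1938], 232)
```

>>> move_arm:
  moves:
    - [0, [0, 0.001, 0.004], [0, 0, 0]]
    - [0, [0, 0.001, 0.003], [0, 0, 0]]
    - [0, [0, 0, 0.003], [0, 0, 0]]
    - [0, [0, 0, 0], [0, 0, 0]]
    - [0.4, [0, 0, 0], [0, 0, 0]]
    - [0.4, [0, 0, 0], [0, 0, 0]]
    - [0.4, [0, 0, 0], [0, 0, 0]]
    - [0.4, [0, 0, -0.024], [0, 0, 0]]
    - [0.4, [0, 0, -0.024], [0, 0, 0]]
    - [0.4, [0, 0, -0.024], [0, 0, 0]]

```text
time: 10.65
eef_pos: [0.4627, 0.1465, 0.1117]
tcp_rot: [0.735, 0.678, -0.0, -0.0]
contact_force: [0.0, -0.4, -0.2]
opening: 0.403
finger_force: 0.0
```

>>> move_arm:
  moves:
    - [0.4, [-0.04, 0, 0], [0, 0, 0]]
    - [0.4, [-0.04, 0, 0], [0, 0, 0]]
    - [0.4, [-0.04, 0, 0], [0, 0, 0]]
    - [0.4, [-0.04, 0, 0], [0, 0, 0]]
    - [0.4, [-0.01, 0, 0], [0, 0, 0]]
    - [0.4, [0, 0, 0], [0, 0, 0]]
    - [0.4, [0, 0, 0], [0, 0, 0]]
    - [0.4, [0, 0, 0], [0, 0, 0]]
    - [0.4, [0, 0, 0], [0, 0, 0]]
    - [0.4, [0, 0, 0], [0, 0, 0]]

```text
time: 11.48
eef_pos: [0.4496, -0.0217, 0.111]
tcp_rot: [0.734, 0.679, -0.0, -0.0]
contact_force: [0.8, -0.4, -0.8]
opening: 0.399
finger_force: 0.0
```

```bash
python3 - <<'E'
from h import *
s=st();o,im=slugs_wrist(s,95);print(*o,sep="\n")
print(*slugs_top())
for g in((.437,-.1185,.010),(.4252,-.0455,.010)):print(delta(s,g).round(4))
E
```

```text
t 11.5 pos [ 0.4496 -0.0217  0.111 ] q [-0.27 -0.08  2.21  0.    1.01 -0.2 ] yaw 85.54 z [-0.  0. -1.] F [ 0.8 -0.4 -0.8] op 0.399 ff 0.0
([0.4628, 0.1362], [262, 0, 24, 12, 222])
([0.4601, 0.1175], [259, 13, 26, 31, 589])
([0.454, 0.0649], [251, 92, 36, 12, 271])
([0.4092, 0.0195], [193, 146, 42, 42, 1106])
([0.4368, -0.1134], [256, 304, 20, 26, 347])
([0.4622, 0.1395], 334) ([0.4597, 0.1156], 293) ([0.4223, -0.1939], 230)
[-0.0976 -0.005   0.101 ]
[-0.0257 -0.0224  0.101 ]
```

>>> move_arm:
  moves:
    - [0.4, [-0.0051, -0.0045, 0.0122], [0, 0, 0]]
    - [0.4, [-0.0051, -0.0045, 0.0122], [0, 0, 0]]
    - [0.4, [-0.0051, -0.0045, 0.0122], [0, 0, 0]]
    - [0.4, [-0.0051, -0.0045, 0.0122], [0, 0, 0]]
    - [0.4, [-0.0051, -0.0045, 0.0122], [0, 0, 0]]
    - [0.4, [0, 0, 0.01], [0, 0, 0]]
    - [0.4, [0, 0, 0.01], [0, 0, 0]]
    - [0.4, [0, 0, 0.01], [0, 0, 0]]
    - [0.4, [0, 0, 0.01], [0, 0, 0]]
    - [0.4, [0, 0, 0], [0, 0, 0]]

```text
time: 12.42
eef_pos: [0.4239, -0.0458, 0.0081]
tcp_rot: [0.735, 0.678, -0.001, -0.002]
contact_force: [-0.2, 0.2, -0.2]
opening: 0.401
finger_force: 0.0
```

>>> move_arm:
  moves:
    - [0, [0, 0, 0], [0, 0, 0]]
    - [0, [0, 0, 0], [0, 0, 0]]
    - [0, [0, 0, 0], [0, 0, 0]]
    - [0, [0, 0, 0], [0, 0, 0]]
    - [0, [0, 0, -0.025], [0, 0, 0]]
    - [0, [0, 0, -0.025], [0, 0, 0]]
    - [0, [0, 0, -0.025], [0, 0, 0]]
    - [0, [0, 0, -0.025], [0, 0, 0]]
    - [0, [0.0357, 0.004, 0], [0, 0, 0]]
    - [0, [0.0357, 0.004, 0], [0, 0, 0]]

```text
time: 13.25
eef_pos: [0.4411, 0.0232, 0.1133]
tcp_rot: [0.736, 0.676, 0.002, 0.003]
contact_force: [1.0, 0.0, -1.1]
opening: 0.168
finger_force: 39.5
```

>>> move_arm:
  moves:
    - [0, [0.0357, 0.004, 0], [0, 0, 0]]
    - [0, [0.0357, 0.004, 0], [0, 0, 0]]
    - [0, [0.0357, 0.004, 0], [0, 0, 0]]
    - [0, [0.0357, 0.004, 0], [0, 0, 0]]
    - [0, [0, 0, 0.015], [0, 0, 0]]
    - [0, [0, 0, 0.015], [0, 0, 0]]
    - [0, [0, 0, 0.015], [0, 0, 0]]
    - [0, [0, 0, 0.015], [0, 0, 0]]
    - [0, [0, 0, 0], [0, 0, 0]]
    - [0, [0, 0, 0], [0, 0, 0]]

```text
time: 14.08
eef_pos: [0.4655, 0.165, 0.0497]
tcp_rot: [0.735, 0.678, -0.001, -0.001]
contact_force: [0.1, -0.2, 0.1]
opening: 0.164
finger_force: 39.4
```

```bash
python3 - <<'E'
from h import *
s=st()
print(*slugs_top())
print(delta(s,(.4656,.166,.0395)).round(4))
E
```

```text
t 14.1 pos [0.4655 0.165  0.0497] q [0.13 0.13 2.14 0.   0.88 0.21] yaw 85.42 z [-0.002 -0.    -1.   ] F [ 0.1 -0.2  0.1] op 0.164 ff 39.4
([0.4597, 0.1157], 294) ([0.4535, 0.0656], 158) ([0.4372, -0.119], 203) ([0.4223, -0.1938], 233)
[0.001  0.     0.0102]
```

>>> move_arm:
  moves:
    - [0, [0.0005, 0, 0.004], [0, 0, 0]]
    - [0, [0.0005, 0, 0.003], [0, 0, 0]]
    - [0, [0, 0, 0.003], [0, 0, 0]]
    - [0, [0, 0, 0], [0, 0, 0]]
    - [0.4, [0, 0, 0], [0, 0, 0]]
    - [0.4, [0, 0, 0], [0, 0, 0]]
    - [0.4, [0, 0, 0], [0, 0, 0]]
    - [0.4, [0, 0, -0.024], [0, 0, 0]]
    - [0.4, [0, 0, -0.024], [0, 0, 0]]
    - [0.4, [0, 0, -0.024], [0, 0, 0]]

```text
time: 14.97
eef_pos: [0.4658, 0.166, 0.1127]
tcp_rot: [0.735, 0.678, -0.001, -0.0]
contact_force: [0.6, 0.1, 0.0]
opening: 0.4
finger_force: 0.0
```

>>> move_arm:
  moves:
    - [0.4, [-0.0357, -0.0007, 0], [0, 0, 0]]
    - [0.4, [-0.0357, -0.0007, 0], [0, 0, 0]]
    - [0.4, [-0.0357, -0.0007, 0], [0, 0, 0]]
    - [0.4, [-0.0357, -0.0007, 0], [0, 0, 0]]
    - [0.4, [-0.0357, -0.0007, 0], [0, 0, 0]]
    - [0.4, [-0.0357, -0.0007, 0], [0, 0, 0]]
    - [0.4, [-0.0357, -0.0007, 0], [0, 0, 0]]
    - [0.4, [-0.0357, -0.0007, 0], [0, 0, 0]]
    - [0.4, [0, 0, 0], [0, 0, 0]]
    - [0.4, [0, 0, 0], [0, 0, 0]]

```text
time: 15.8
eef_pos: [0.4378, -0.1198, 0.1125]
tcp_rot: [0.736, 0.677, 0.0, 0.0]
contact_force: [0.2, 0.5, -0.3]
opening: 0.399
finger_force: 0.0
```

```bash
python3 - <<'E'
from h import *
s=st();o,im=slugs_wrist(s,95);print(*o,sep="\n")
print(*slugs_top())
for g in((.4372,-.119,.010),(.4223,-.1938,.010)):print(delta(s,g).round(4))
E
```

```text
t 15.8 pos [ 0.4378 -0.1198  0.1125] q [-0.49 -0.07  2.2   0.    1.01 -0.41] yaw 85.18 z [ 0.001 -0.    -1.   ] F [ 0.2  0.5 -0.3] op 0.399 ff 0.0
([0.4089, 0.0163], [195, 17, 43, 43, 1189])
([0.4362, -0.1175], [259, 199, 22, 26, 433])
([0.4217, -0.1899], [250, 282, 20, 26, 416])
([0.4659, 0.17], 414) ([0.4623, 0.1402], 407) ([0.4597, 0.1157], 280) ([0.4535, 0.0655], 145)
[ 0.0007 -0.0008  0.1025]
[-0.0751 -0.0093  0.1025]
```

>>> move_arm:
  moves:
    - [0.4, [0, 0, 0.015], [0, 0, 0]]
    - [0.4, [0, 0, 0.015], [0, 0, 0]]
    - [0.4, [0, 0, 0.015], [0, 0, 0]]
    - [0.4, [0, 0, 0.015], [0, 0, 0]]
    - [0.4, [0, 0, 0.015], [0, 0, 0]]
    - [0.4, [0, 0, 0.01], [0, 0, 0]]
    - [0.4, [0, 0, 0.01], [0, 0, 0]]
    - [0.4, [0, 0, 0.007], [0, 0, 0]]
    - [0.4, [0, 0, 0], [0, 0, 0]]
    - [0.4, [0, 0, 0], [0, 0, 0]]

```text
time: 16.73
eef_pos: [0.4379, -0.1179, 0.0101]
tcp_rot: [0.735, 0.678, -0.0, -0.0]
contact_force: [0.4, -0.9, 0.9]
opening: 0.403
finger_force: 0.0
```

>>> move_arm:
  moves:
    - [0, [0, 0, 0], [0, 0, 0]]
    - [0, [0, 0, 0], [0, 0, 0]]
    - [0, [0, 0, 0], [0, 0, 0]]
    - [0, [0, 0, 0], [0, 0, 0]]
    - [0, [0, 0, -0.025], [0, 0, 0]]
    - [0, [0, 0, -0.025], [0, 0, 0]]
    - [0, [0, 0, -0.025], [0, 0, 0]]
    - [0, [0, 0, -0.025], [0, 0, 0]]
    - [0, [0.0389, 0.0008, 0], [0, 0, 0]]
    - [0, [0.0389, 0.0008, 0], [0, 0, 0]]

```text
time: 17.57
eef_pos: [0.4475, -0.0419, 0.1129]
tcp_rot: [0.737, 0.676, 0.002, 0.003]
contact_force: [1.4, 1.5, -0.8]
opening: 0.165
finger_force: 39.2
```

>>> move_arm:
  moves:
    - [0, [0.0389, 0.0008, 0], [0, 0, 0]]
    - [0, [0.0389, 0.0008, 0], [0, 0, 0]]
    - [0, [0.0389, 0.0008, 0], [0, 0, 0]]
    - [0, [0.0389, 0.0008, 0], [0, 0, 0]]
    - [0, [0.0389, 0.0008, 0], [0, 0, 0]]
    - [0, [0.0389, 0.0008, 0], [0, 0, 0]]
    - [0, [0, 0, 0.03], [0, 0, 0]]
    - [0, [0, 0, 0.025], [0, 0, 0]]
    - [0, [0, 0, 0], [0, 0, 0]]
    - [0, [0, 0, 0], [0, 0, 0]]

```text
time: 18.4
eef_pos: [0.4675, 0.1913, 0.0538]
tcp_rot: [0.735, 0.678, -0.002, -0.001]
contact_force: [0.3, -0.2, -0.1]
opening: 0.166
finger_force: 39.2
```

```bash
python3 - <<'E'
from h import *
s=st()
print(*slugs_top())
print(delta(s,(.4685,.1925,.0395)).round(4))
E
```

```text
t 18.4 pos [0.4675 0.1913 0.0538] q [ 0.19  0.14  2.11 -0.    0.9   0.27] yaw 85.43 z [-0.004 -0.001 -1.   ] F [ 0.3 -0.2 -0.1] op 0.166 ff 39.2
([0.4658, 0.1704], 403) ([0.4624, 0.1395], 335) ([0.4597, 0.1156], 290) ([0.4536, 0.0656], 153) ([0.4224, -0.1937], 222)
[0.0013 0.001  0.0143]
```

>>> move_arm:
  moves:
    - [0, [0.0007, 0.0005, 0.006], [0, 0, 0]]
    - [0, [0.0006, 0.0005, 0.005], [0, 0, 0]]
    - [0, [0, 0, 0.003], [0, 0, 0]]
    - [0, [0, 0, 0], [0, 0, 0]]
    - [0.4, [0, 0, 0], [0, 0, 0]]
    - [0.4, [0, 0, 0], [0, 0, 0]]
    - [0.4, [0, 0, 0], [0, 0, 0]]
    - [0.4, [0, 0, -0.024], [0, 0, 0]]
    - [0.4, [0, 0, -0.024], [0, 0, 0]]
    - [0.4, [0, 0, -0.024], [0, 0, 0]]

```text
time: 19.28
eef_pos: [0.4698, 0.1927, 0.1137]
tcp_rot: [0.735, 0.678, -0.0, -0.0]
contact_force: [-0.1, 0.3, -0.3]
opening: 0.397
finger_force: 0.0
```

>>> move_arm:
  moves:
    - [0.4, [-0.0389, -0.0015, 0], [0, 0, 0]]
    - [0.4, [-0.0389, -0.0015, 0], [0, 0, 0]]
    - [0.4, [-0.0389, -0.0015, 0], [0, 0, 0]]
    - [0.4, [-0.0389, -0.0015, 0], [0, 0, 0]]
    - [0.4, [-0.0389, -0.0015, 0], [0, 0, 0]]
    - [0.4, [-0.0389, -0.0015, 0], [0, 0, 0]]
    - [0.4, [-0.0389, -0.0015, 0], [0, 0, 0]]
    - [0.4, [-0.0389, -0.0015, 0], [0, 0, 0]]
    - [0.4, [-0.0389, -0.0015, 0], [0, 0, 0]]
    - [0.4, [-0.0389, -0.0015, 0], [0, 0, 0]]

```text
time: 20.12
eef_pos: [0.4237, -0.1957, 0.1136]
tcp_rot: [0.735, 0.678, 0.0, 0.001]
contact_force: [0.3, 0.1, -0.7]
opening: 0.398
finger_force: 0.0
```

>>> move_arm:
  moves:
    - [0.4, [0, 0, 0.015], [0, 0, 0]]
    - [0.4, [0, 0, 0.015], [0, 0, 0]]
    - [0.4, [0, 0, 0], [0, 0, 0]]
    - [0.4, [0, 0, 0], [0, 0, 0]]
    - [0.4, [0, 0, 0], [0, 0, 0]]
    - [0.4, [0, 0, 0], [0, 0, 0]]
    - [0.4, [0, 0, 0], [0, 0, 0]]
    - [0.4, [0, 0, 0], [0, 0, 0]]
    - [0.4, [0, 0, 0], [0, 0, 0]]
    - [0.4, [0, 0, 0], [0, 0, 0]]

```text
time: 20.95
eef_pos: [0.4244, -0.1937, 0.0834]
tcp_rot: [0.735, 0.678, 0.0, 0.0]
contact_force: [0.0, 0.4, -0.4]
opening: 0.4
finger_force: 0.0
```

```bash
python3 - <<'E'
from h import *
s=st();o,im=slugs_wrist(s,95);print(*o,sep="\n")
print(*slugs_top())
for g in((.4223,-.1935,.010),):print(delta(s,g).round(4))
E
```

```text
t 20.9 pos [ 0.4244 -0.1937  0.0834] q [-0.65  0.    2.19  0.    0.95 -0.57] yaw 85.44 z [ 0. -0. -1.] F [ 0.   0.4 -0.4] op 0.400 ff 0.0
([0.4212, -0.1921], [255, 210, 25, 31, 576])
([0.4698, 0.195], 428) ([0.4659, 0.17], 407) ([0.4622, 0.1401], 400) ([0.4594, 0.116], 364) ([0.4534, 0.0655], 141)
[ 0.0001 -0.0021  0.0734]
```

>>> move_arm:
  moves:
    - [0.4, [0, -0.0005, 0.0147], [0, 0, 0]]
    - [0.4, [0, -0.0005, 0.0147], [0, 0, 0]]
    - [0.4, [0, -0.0005, 0.0147], [0, 0, 0]]
    - [0.4, [0, -0.0005, 0.0147], [0, 0, 0]]
    - [0.4, [0, 0, 0.0147], [0, 0, 0]]
    - [0.4, [0, 0, 0], [0, 0, 0]]
    - [0.4, [0, 0, 0], [0, 0, 0]]
    - [0, [0, 0, 0], [0, 0, 0]]
    - [0, [0, 0, 0], [0, 0, 0]]
    - [0, [0, 0, 0], [0, 0, 0]]

```text
time: 21.88
eef_pos: [0.423, -0.1942, 0.0108]
tcp_rot: [0.735, 0.678, 0.0, 0.001]
contact_force: [0.2, 0.0, 2.1]
opening: 0.163
finger_force: 39.2
```

>>> move_arm:
  moves:
    - [0, [0, 0, 0], [0, 0, 0]]
    - [0, [0, 0, -0.025], [0, 0, 0]]
    - [0, [0, 0, -0.025], [0, 0, 0]]
    - [0, [0, 0, -0.025], [0, 0, 0]]
    - [0, [0, 0, -0.025], [0, 0, 0]]
    - [0, [0.0364, 0.0016, 0], [0, 0, 0]]
    - [0, [0.0364, 0.0016, 0], [0, 0, 0]]
    - [0, [0.0364, 0.0016, 0], [0, 0, 0]]
    - [0, [0.0364, 0.0016, 0], [0, 0, 0]]
    - [0, [0.0364, 0.0016, 0], [0, 0, 0]]

```text
time: 22.72
eef_pos: [0.4446, -0.0113, 0.1101]
tcp_rot: [0.735, 0.678, 0.0, 0.001]
contact_force: [-0.2, -0.5, -0.2]
opening: 0.165
finger_force: 39.2
```

>>> move_arm:
  moves:
    - [0, [0.0364, 0.0016, 0], [0, 0, 0]]
    - [0, [0.0364, 0.0016, 0], [0, 0, 0]]
    - [0, [0.0364, 0.0016, 0], [0, 0, 0]]
    - [0, [0, 0, 0.03], [0, 0, 0]]
    - [0, [0, 0, 0.025], [0, 0, 0]]
    - [0, [0, 0, 0], [0, 0, 0]]
    - [0, [0, 0, 0], [0, 0, 0]]
    - [0, [0, 0, 0], [0, 0, 0]]
    - [0, [0, 0, 0], [0, 0, 0]]
    - [0, [0, 0, 0], [0, 0, 0]]

```text
time: 23.55
eef_pos: [0.4596, 0.0951, 0.0564]
tcp_rot: [0.735, 0.678, 0.001, 0.001]
contact_force: [-0.0, 0.1, -0.7]
opening: 0.167
finger_force: 39.2
```

```bash
python3 - <<'E'
from h import *
s=st()
print(*slugs_top())
print(delta(s,(.458,.0955,.0395)).round(4))
E
```

```text
t 23.6 pos [0.4596 0.0951 0.0564] q [-0.01  0.06  2.19  0.    0.89  0.07] yaw 85.36 z [ 0.003 -0.    -1.   ] F [-0.   0.1 -0.7] op 0.167 ff 39.2

[ 0.0002 -0.0017  0.0169]
```

>>> move_arm:
  moves:
    - [0, [0, -0.0009, 0.007], [0, 0, 0]]
    - [0, [0, -0.0008, 0.006], [0, 0, 0]]
    - [0, [0, 0, 0.004], [0, 0, 0]]
    - [0, [0, 0, 0], [0, 0, 0]]
    - [0.4, [0, 0, 0], [0, 0, 0]]
    - [0.4, [0, 0, 0], [0, 0, 0]]
    - [0.4, [0, 0, 0], [0, 0, 0]]
    - [0.4, [0, 0, -0.03], [0, 0, 0]]
    - [0.4, [0, 0, -0.03], [0, 0, 0]]
    - [0.4, [0, 0, -0.04], [0, 0, 0]]

```text
time: 24.43
eef_pos: [0.4542, 0.0958, 0.1362]
tcp_rot: [0.735, 0.678, -0.002, -0.002]
contact_force: [1.7, -0.3, -0.4]
opening: 0.402
finger_force: 0.0
```

>>> move_arm:
  moves:
    - [0.5, [0, 0, -0.003], [0, 0, 0.114]]
    - [0.5, [0, 0, -0.003], [0, 0, 0.114]]
    - [0.5, [0, 0, -0.003], [0, 0, 0.114]]
    - [0.5, [0, 0, -0.003], [0, 0, 0.114]]
    - [0.5, [0, 0, -0.003], [0, 0, 0.114]]
    - [0.5, [0, 0, -0.003], [0, 0, 0.114]]
    - [0.5, [0, 0, -0.003], [0, 0, 0.114]]
    - [0.5, [0, 0, -0.003], [0, 0, 0.114]]
    - [0.5, [0, 0, -0.003], [0, 0, 0.114]]
    - [0.5, [0, 0, -0.003], [0, 0, 0.114]]

```text
time: 25.27
eef_pos: [0.4563, 0.0958, 0.1676]
tcp_rot: [0.985, 0.172, -0.0, -0.0]
contact_force: [-0.5, 0.4, 0.1]
opening: 0.498
finger_force: 0.0
```

>>> move_arm:
  moves:
    - [0.5, [0, -0.02, 0], [0, 0, 0.114]]
    - [0.5, [0, -0.02, 0], [0, 0, 0.114]]
    - [0.5, [0, -0.02, 0], [0, 0, 0.114]]
    - [0.5, [0, -0.02, 0], [0, 0, 0.114]]
    - [0.5, [0, -0.015, 0], [0, 0, 0]]
    - [0.5, [0, 0, 0], [0, 0, 0]]
    - [0.5, [0, 0, 0], [0, 0, 0]]
    - [0.5, [0, 0, 0], [0, 0, 0]]
    - [0.5, [0, 0, 0], [0, 0, 0]]
    - [0.5, [0, 0, 0], [0, 0, 0]]

```text
time: 26.1
eef_pos: [0.4439, 0.188, 0.1676]
tcp_rot: [0.999, -0.053, -0.0, 0.0]
contact_force: [-0.4, -0.5, 0.1]
opening: 0.503
finger_force: 0.0
```

```bash
python3 - <<'E'
from h import *
s=st()
print(*slugs_top())
im=read_camera("wrist")[:,:,::-1];cv2.imwrite("pics/w6.png",im)
print(delta(s,(.4728,.2337,.052)).round(4))
E
```

```text
t 26.1 pos [0.4439 0.188  0.1676] q [ 0.19 -0.08  2.1  -0.    1.13  1.87] yaw -6.08 z [-0. -0. -1.] F [-0.4 -0.5  0.1] op 0.503 ff 0.0
([0.4699, 0.1955], 452) ([0.4662, 0.1705], 428) ([0.4625, 0.1407], 324) ([0.4537, 0.0658], 171)
[ 0.0239 -0.0485  0.1156]
```

View pics/w6.png

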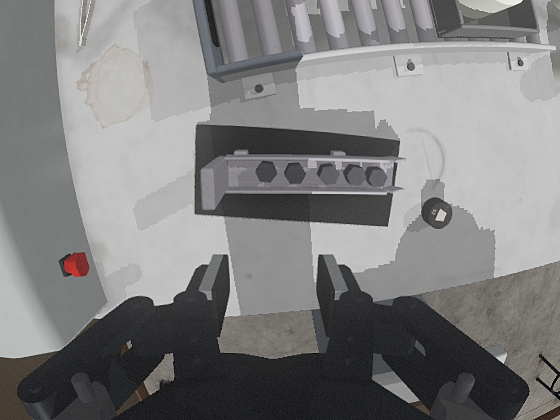

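All five slugs stand in the trough at (266,173), (294,174), (327,175), (354,175), (375,176); the tab top is around (209,187), the cheek ends near (401,158)/(401,190).

```bash
python3 - <<'E'
from h import *
s=get_state()
f=lambda l,z:[wplane(u,z,s).round(4)[:2].tolist() for u in l]
print("tab top c",f(((202,167),(215,166),(213,210),(202,210)),.093))
print("cheek",f(((405,159),(404,190)),.02),"rear wall",f(((228,155),(225,193)),.037))
g=cv2.cvtColor(cv2.imread("pics/w6.png"),cv2.COLOR_BGR2GRAY)
for v in(172,185,200):print(v,g[v,194:236].tolist())
for u in(205,210,222):print(u,g[156:216,u].tolist())
print("mat",f(((197,123),(402,139),(389,226),(195,213)),.003))
E
```

```text
tab top c [[0.4885, 0.2328], [0.4881, 0.2236], [0.4573, 0.2297], [0.4581, 0.2376]]
cheek [[0.4686, 0.0598], [0.4384, 0.0614]] rear wall [[0.489, 0.2221], [0.4563, 0.2291]]
172 [167, 77, 59, 69, 65, 67, 93, 133, 141, 138, 139, 139, 141, 144, 144, 142, 143, 146, 144, 133, 111, 116, 111, 115, 117, 113, 119, 113, 114, 111, 115, 114, 113, 116, 131, 139, 137, 138, 137, 137, 139, 138]
185 [158, 55, 70, 71, 69, 69, 82, 116, 132, 136, 135, 140, 141, 139, 139, 137, 138, 143, 145, 147, 117, 113, 114, 112, 112, 111, 114, 114, 113, 113, 115, 114, 115, 109, 124, 140, 139, 139, 139, 139, 140, 135]
200 [149, 63, 71, 74, 72, 69, 66, 87, 121, 139, 140, 143, 141, 142, 142, 143, 142, 139, 141, 140, 132, 110, 114, 115, 119, 117, 87, 49, 56, 52, 60, 53, 60, 56, 50, 58, 52, 54, 53, 58, 59, 56]
205 [66, 69, 63, 71, 66, 66, 66, 65, 61, 77, 107, 114, 124, 142, 144, 141, 139, 139, 137, 137, 139, 139, 140, 141, 143, 140, 138, 139, 140, 140, 133, 136, 138, 142, 140, 138, 138, 139, 136, 139, 137, 141, 142, 144, 143, 138, 137, 138, 138, 139, 139, 142, 139, 116, 77, 68, 74, 75, 74, 155]
210 [64, 68, 61, 69, 61, 68, 101, 117, 116, 113, 115, 110, 125, 140, 143, 143, 143, 141, 143, 144, 140, 137, 139, 142, 142, 141, 143, 142, 143, 138, 140, 140, 141, 135, 137, 138, 142, 142, 139, 139, 138, 137, 139, 140, 142, 141, 141, 144, 139, 141, 141, 135, 137, 111, 77, 67, 67, 71, 58, 165]
222 [97, 116, 116, 117, 121, 119, 115, 116, 112, 113, 115, 112, 115, 114, 114, 115, 114, 116, 115, 115, 115, 116, 111, 113, 115, 113, 116, 114, 113, 113, 113, 113, 114, 114, 111, 115, 115, 117, 115, 118, 100, 76, 58, 55, 56, 58, 58, 59, 62, 62, 60, 55, 61, 61, 66, 69, 65, 70, 63, 66]
mat [[0.5202, 0.253], [0.4863, 0.0552], [0.3966, 0.0712], [0.4319, 0.2687]]
```

>>> move_arm:
  moves:
    - [0.45, [0.0047, -0.0094, 0], [0, 0, 0.0032]]
    - [0.45, [0.0047, -0.0094, 0], [0, 0, 0.0032]]
    - [0.45, [0.0047, -0.0094, 0], [0, 0, 0.0032]]
    - [0.45, [0.0047, -0.0094, 0], [0, 0, 0.0032]]
    - [0.45, [0.0047, -0.0094, 0], [0, 0, 0.0032]]
    - [0.45, [0, 0, 0.01], [0, 0, 0]]
    - [0.45, [0, 0, 0.01], [0, 0, 0]]
    - [0.45, [0, 0, 0], [0, 0, 0]]
    - [0.45, [0, 0, 0], [0, 0, 0]]
    - [0.45, [0, 0, 0], [0, 0, 0]]

```text
time: 27.03
eef_pos: [0.472, 0.2325, 0.1471]
tcp_rot: [0.998, -0.061, -0.001, 0.0]
contact_force: [-0.1, 0.3, 0.9]
opening: 0.45
finger_force: 0.0
```

```bash
python3 - <<'E'
from h import *
s=st()
im=read_camera("wrist")[:,:,::-1];cv2.imwrite("pics/w7.png",im)
print(delta(s,(.4729,.232,.052)).round(4))
E
```

```text
t 27.0 pos [0.472  0.2325 0.1471] q [ 0.26  0.05  2.01 -0.    1.08  1.96] yaw -6.96 z [-0.001 -0.    -1.   ] F [-0.1  0.3  0.9] op 0.450 ff 0.0
[0.001  0.0003 0.0951]
```

View pics/w7.png

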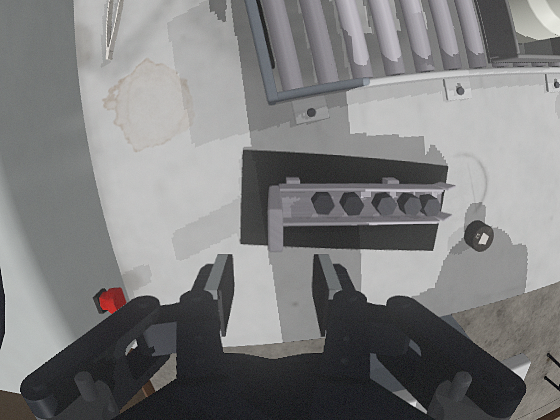

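The tab top (around (275,218)) lies centred between the fingers; descending to grip it.

>>> move_arm:
  grip_force: 110
  moves:
    - [0.45, [0.0001, 0, 0.0136], [0, 0, 0]]
    - [0.45, [0.0001, 0, 0.0136], [0, 0, 0]]
    - [0.45, [0.0001, 0, 0.0136], [0, 0, 0]]
    - [0.45, [0.0001, 0, 0.0136], [0, 0, 0]]
    - [0.45, [0.0001, 0, 0.0136], [0, 0, 0]]
    - [0.45, [0.0001, 0, 0.0136], [0, 0, 0]]
    - [0.45, [0.0001, 0, 0.0136], [0, 0, 0]]
    - [0.45, [0, 0, 0], [0, 0, 0]]
    - [0.45, [0, 0, 0], [0, 0, 0]]
    - [0.45, [0, 0, 0], [0, 0, 0]]

```text
time: 27.92
eef_pos: [0.4739, 0.2328, 0.0535]
tcp_rot: [0.998, -0.061, 0.001, -0.0]
contact_force: [0.0, -0.4, 0.5]
opening: 0.447
finger_force: 0.0
```

>>> move_arm:
  moves:
    - [0, [0, 0, 0], [0, 0, 0]]
    - [0, [0, 0, 0], [0, 0, 0]]
    - [0, [0, 0, 0], [0, 0, 0]]
    - [0, [0, 0, 0], [0, 0, 0]]
    - [0, [0, 0, 0], [0, 0, 0]]
    - [0, [0, 0, 0], [0, 0, 0]]
    - [0, [0, 0, 0], [0, 0, 0]]
    - [0, [0, 0, 0], [0, 0, 0]]
    - [0, [0, 0, 0], [0, 0, 0]]
    - [0, [0, 0, 0], [0, 0, 0]]

```text
time: 28.75
eef_pos: [0.4742, 0.2329, 0.0537]
tcp_rot: [0.998, -0.06, 0.001, -0.0]
contact_force: [-0.6, -0.3, 5.9]
opening: 0.106
finger_force: 107.8
```

```bash
python3 - <<'E'
from h import *
s=st();print(s["wrist_torque"])
E
```

```text
t 28.8 pos [0.4742 0.2329 0.0537] q [ 0.26  0.19  2.05 -0.    0.9   1.96] yaw -6.94 z [ 0.002  0.    -1.   ] F [-0.6 -0.3  5.9] op 0.106 ff 107.8
[-0.21131065  0.07640107 -0.0079693 ]
```

>>> move_arm:
  moves:
    - [0, [0, 0, -0.004], [0, 0, 0]]
    - [0, [0, 0, -0.008], [0, 0, 0]]
    - [0, [0, 0, -0.015], [0, 0, 0]]
    - [0, [0, 0, -0.02], [0, 0, 0]]
    - [0, [0, 0, -0.02], [0, 0, 0]]
    - [0, [0, 0, -0.02], [0, 0, 0]]
    - [0, [0, 0, -0.02], [0, 0, 0]]
    - [0, [0, 0, -0.02], [0, 0, 0]]
    - [0, [0, 0, -0.015], [0, 0, 0]]
    - [0, [0, 0, -0.006], [0, 0, 0]]

```text
time: 29.58
eef_pos: [0.4738, 0.2332, 0.2028]
tcp_rot: [0.998, -0.061, 0.002, -0.001]
contact_force: [-0.0, 0.0, -3.2]
opening: 0.101
finger_force: 107.4
```

>>> move_arm:
  moves:
    - [0, [0, 0.01, 0], [0, 0, 0]]
    - [0, [0, 0.02, 0], [0, 0, 0]]
    - [0, [0, 0.03, 0], [0, 0, 0]]
    - [0, [0, 0.035, 0], [0, 0, 0]]
    - [0, [0, 0.035, 0], [0, 0, 0]]
    - [0, [0, 0.03, 0], [0, 0, 0]]
    - [0, [0, 0.02, 0], [0, 0, 0]]
    - [0, [0, 0.012, 0], [0, 0, 0]]
    - [0, [0, 0.006, 0], [0, 0, 0]]
    - [0, [0, 0, 0], [0, 0, 0]]

```text
time: 30.42
eef_pos: [0.448, 0.0351, 0.1988]
tcp_rot: [0.998, -0.062, -0.002, -0.0]
contact_force: [-0.1, 0.1, -2.2]
opening: 0.104
finger_force: 107.6
```

```bash
python3 - <<'E'
from h import *
s=st();print(s["wrist_torque"].round(2))
im=read_camera("wrist")[:,:,::-1];sc=read_camera("scene")[:,:,::-1];cv2.imwrite("pics/s8.png",np.hstack([cv2.resize(im,(400,300)),cv2.resize(sc[120:340,110:410],(400,300))]))
E
```

```text
t 30.4 pos [0.448  0.0351 0.1988] q [-0.15 -0.2   2.14 -0.    1.2   1.55] yaw -7.08 z [-0.003  0.    -1.   ] F [-0.1  0.1 -2.2] op 0.104 ff 107.6
[ 0.22 -0.03 -0.03]
```

View pics/s8.png

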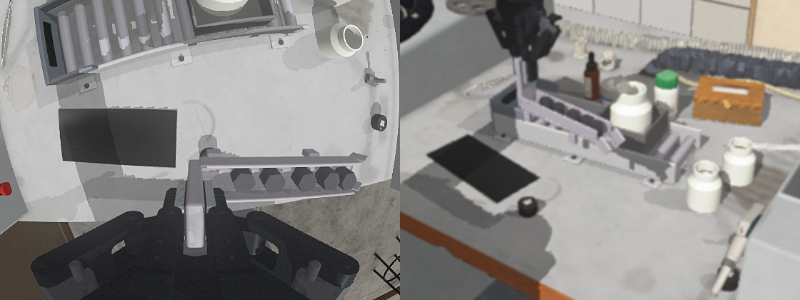

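Scoop held level with all five slugs; the bottle's mouth is visible right. Rotating to head +x.

>>> move_arm:
  moves:
    - [0, [0, 0, 0], [0, 0, -0.03]]
    - [0, [0, 0, 0], [0, 0, -0.06]]
    - [0, [0, 0, 0], [0, 0, -0.09]]
    - [0, [0, 0, 0], [0, 0, -0.1]]
    - [0, [0, 0, 0], [0, 0, -0.1]]
    - [0, [0, 0, 0], [0, 0, -0.1]]
    - [0, [0, 0, 0], [0, 0, -0.1]]
    - [0, [0, 0, 0], [0, 0, -0.1]]
    - [0, [0, 0, 0], [0, 0, -0.1]]
    - [0, [0, 0, 0], [0, 0, -0.1]]

```text
time: 31.35
eef_pos: [0.4488, 0.0373, 0.1998]
tcp_rot: [0.928, 0.374, -0.001, -0.001]
contact_force: [0.7, -0.5, -2.7]
opening: 0.104
finger_force: 107.5
```

>>> move_arm:
  moves:
    - [0, [0, 0, 0], [0, 0, -0.1]]
    - [0, [0, 0, 0], [0, 0, -0.1]]
    - [0, [0, 0, 0], [0, 0, -0.1]]
    - [0, [0, 0, 0], [0, 0, -0.1]]
    - [0, [0, 0, 0], [0, 0, -0.1]]
    - [0, [0, 0, 0], [0, 0, -0.1]]
    - [0, [0, 0, 0], [0, 0, -0.09]]
    - [0, [0, 0, 0], [0, 0, -0.06]]
    - [0, [0, 0, 0], [0, 0, -0.04]]
    - [0, [0, 0, 0], [0, 0, -0.02]]

```text
time: 32.18
eef_pos: [0.4487, 0.0371, 0.1999]
tcp_rot: [0.707, 0.708, -0.001, -0.001]
contact_force: [-0.2, -0.3, -2.6]
opening: 0.103
finger_force: 107.5
```

>>> move_arm:
  moves:
    - [0, [0, 0, 0], [0, 0, 0]]
    - [0, [0, 0, 0], [0, 0, 0]]
    - [0, [-0.005, 0, 0], [0, 0, 0]]
    - [0, [-0.01, 0, 0], [0, 0, 0]]
    - [0, [-0.01, 0, 0], [0, 0, 0]]
    - [0, [-0.01, 0, 0], [0, 0, 0]]
    - [0, [-0.01, 0, 0], [0, 0, 0]]
    - [0, [-0.01, 0, 0], [0, 0, 0]]
    - [0, [-0.005, 0, 0], [0, 0, 0]]
    - [0, [0, 0, 0], [0, 0, 0]]

```text
time: 33.02
eef_pos: [0.4491, -0.0252, 0.2005]
tcp_rot: [0.709, 0.706, -0.0, 0.0]
contact_force: [-0.5, -0.1, -1.7]
opening: 0.105
finger_force: 107.5
```

```bash
python3 - <<'E'
from h import *
s=st();print(s["wrist_torque"].round(2))
im=read_camera("wrist")[:,:,::-1];t=read_camera("top")[:,:,::-1];cv2.imwrite("pics/t9.png",t);cv2.imwrite("pics/w9.png",im)
cv2.imwrite("pics/c9.png",np.hstack([im[:,80:],cv2.resize(t[150:300,210:340],(364,420))])[:, :800])
E
```

```text
t 33.0 pos [ 0.4491 -0.0252  0.2005] q [-0.28 -0.2   2.14 -0.    1.2  -0.28] yaw 89.76 z [ 0. -0. -1.] F [-0.5 -0.1 -1.7] op 0.105 ff 107.5
[-0.03  0.21  0.03]
```

View pics/c9.png

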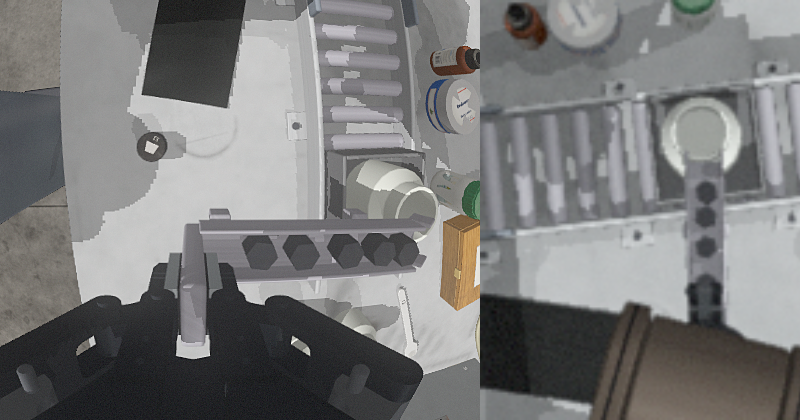

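The wrist and top views show the scoop headed at the bottle, slugs in a row; mouth centre in top crop at about (702,122), lip at (704,160).

```bash
python3 - <<'E'
from h import *
for nm in("top0","t9"):
    g=cv2.cvtColor(cv2.imread(f"pics/{nm}.png"),cv2.COLOR_BGR2GRAY)[175:230,262:318]
    b=cv2.resize(g,None,fx=8,fy=8,interpolation=cv2.INTER_CUBIC)
    for r0,r1,z in((66,100,.119),(105,135,.087)):
        c=cv2.HoughCircles(cv2.GaussianBlur(b,(0,0),3),cv2.HOUGH_GRADIENT,1.5,8,param1=60,param2=18,minRadius=r0,maxRadius=r1)
        if c is not None:
            for q in c[0][:4]:
                uv=((q[0]-3.5)/8+262,(q[1]-3.5)/8+175);X=onplane("top",uv,z);print(nm,z,np.round(uv,1),"r mm %.1f"%(q[2]/8/391.4*(1.0627-z)*1000),X.round(4)[:2])
g=cv2.cvtColor(cv2.imread("pics/top0.png"),cv2.COLOR_BGR2GRAY)
print(g[186:218:1,288].tolist());print(g[197,272:306].tolist())
g=cv2.cvtColor(cv2.imread("pics/t9.png"),cv2.COLOR_BGR2GRAY)
for v in(212,220,228,236):
    row=g[v,278:302].tolist();print(v,row)
E
```

```text
top0 0.119 [290.5 194.3] r mm 23.8 [ 0.6486 -0.0292]
top0 0.119 [290.2 196.8] r mm 28.9 [ 0.6427 -0.0281]
top0 0.119 [290.9 195.8] r mm 25.9 [ 0.6449 -0.03  ]
top0 0.119 [307.8 226.6] r mm 22.3 [ 0.5689 -0.0685]
top0 0.087 [288.8 198.1] r mm 34.8 [ 0.644  -0.0245]
top0 0.087 [288.3 199.2] r mm 37.4 [ 0.6412 -0.0231]
top0 0.087 [288.1 200.3] r mm 40.2 [ 0.6383 -0.0225]
top0 0.087 [287. 200.] r mm 41.2 [ 0.6394 -0.0197]
t9 0.119 [287.3 196.6] r mm 24.2 [ 0.6434 -0.0213]
t9 0.119 [289. 196.] r mm 28.9 [ 0.6446 -0.0254]
t9 0.119 [286.  198.3] r mm 28.9 [ 0.6393 -0.0179]
t9 0.119 [285.5 196.8] r mm 28.9 [ 0.643  -0.0167]
t9 0.087 [288.5 198.7] r mm 35.6 [ 0.6426 -0.0236]
t9 0.087 [289.2 197.5] r mm 33.4 [ 0.6454 -0.0255]
t9 0.087 [287.  198.8] r mm 39.1 [ 0.6422 -0.0198]
t9 0.087 [285.8 198.8] r mm 41.8 [ 0.6423 -0.017 ]
[164, 163, 123, 149, 153, 153, 153, 152, 155, 151, 153, 155, 157, 153, 153, 153, 152, 152, 154, 158, 174, 132, 128, 141, 141, 143, 138, 113, 105, 81, 84, 92]
[71, 76, 90, 131, 131, 133, 156, 164, 154, 154, 155, 153, 156, 154, 154, 154, 155, 152, 154, 155, 154, 156, 156, 154, 152, 154, 165, 166, 168, 171, 174, 129, 119, 117]
212 [82, 82, 89, 124, 180, 125, 123, 128, 124, 130, 130, 126, 112, 108, 107, 112, 109, 95, 111, 90, 81, 82, 87, 84]
220 [89, 86, 89, 90, 101, 119, 130, 126, 122, 97, 70, 60, 66, 69, 65, 63, 87, 121, 132, 117, 109, 113, 114, 110]
228 [171, 168, 161, 158, 171, 146, 138, 122, 108, 71, 66, 63, 68, 65, 69, 71, 120, 123, 125, 180, 171, 173, 174, 174]
236 [189, 189, 189, 191, 190, 171, 156, 129, 125, 91, 71, 64, 65, 63, 68, 70, 119, 123, 125, 200, 195, 191, 191, 194]
```

```bash
python3 - <<'E'
from h import *
print("mouth",onplane("top",(288.6,197.2),.119).round(4))
print("scoop cl",[onplane("top",(u,v),.1835).round(4) for u,v in((289.9,228),(289.9,236))],"slug",onplane("top",(290.2,228),.185).round(4))
g=cv2.cvtColor(cv2.imread("pics/t9.png"),cv2.COLOR_BGR2GRAY)
for u in(285,287,290,293,295):print(u,g[194:222,u].tolist())
w=cv2.cvtColor(cv2.imread("pics/w9.png"),cv2.COLOR_BGR2GRAY);s=get_state()
# cheek tips from wrist view: near (432+80,222),(420+80,268)
for v in(222,228,250,262,268):print(v,w[v,480:524:2].tolist())
print([wplane(u,.1655,s).round(4) for u in((511,223),(500,270))])
E
```

```text
mouth [ 0.6418 -0.0243  0.119 ]
scoop cl [array([ 0.5629, -0.0258,  0.1835]), array([ 0.5449, -0.0253,  0.1835])] slug [ 0.5628 -0.0265  0.185 ]
285 [161, 161, 158, 159, 156, 158, 159, 161, 159, 160, 162, 165, 163, 128, 123, 127, 130, 130, 128, 128, 142, 142, 142, 129, 126, 126, 126, 125]
287 [161, 159, 159, 158, 158, 159, 157, 159, 156, 159, 159, 163, 176, 137, 128, 129, 127, 129, 130, 129, 142, 138, 106, 78, 84, 94, 97, 123]
290 [158, 160, 157, 158, 158, 159, 160, 160, 162, 157, 158, 162, 176, 123, 112, 105, 107, 107, 112, 128, 108, 70, 62, 67, 68, 64, 66, 68]
293 [160, 159, 160, 157, 160, 159, 160, 161, 156, 159, 146, 172, 137, 144, 109, 109, 108, 108, 112, 130, 144, 115, 75, 65, 66, 66, 63, 86]
295 [159, 158, 157, 156, 158, 157, 159, 158, 157, 145, 136, 126, 149, 133, 101, 99, 96, 99, 95, 115, 126, 123, 124, 126, 121, 124, 121, 123]
222 [105, 108, 110, 107, 106, 107, 108, 106, 114, 120, 119, 115, 111, 109, 109, 107, 120, 185, 197, 196, 179, 192]
228 [129, 129, 128, 128, 132, 131, 135, 134, 137, 136, 137, 138, 139, 134, 130, 170, 187, 194, 197, 200, 181, 192]
250 [61, 84, 83, 81, 82, 81, 81, 82, 82, 71, 202, 195, 194, 195, 195, 195, 196, 197, 197, 199, 181, 172]
262 [75, 83, 81, 84, 84, 78, 83, 123, 111, 110, 112, 112, 194, 198, 198, 199, 195, 194, 194, 197, 182, 112]
268 [112, 114, 110, 110, 109, 112, 108, 106, 193, 205, 197, 200, 199, 199, 198, 197, 197, 198, 195, 199, 185, 109]
[array([ 0.6192, -0.0133,  0.1655]), array([ 0.619 , -0.0503,  0.1655])]
```

```bash
python3 - <<'E'
from h import *
s=get_state();T=s["eef_pos"];p=camera_params("wrist");A=np.linalg.inv(np.array(p["tool_from_camera"]));Rt=R.from_quat(s["tcp_rot"]).as_matrix()
def pw(X):
    c=A@np.append(Rt.T@(np.array(X)-T),1);r=np.hypot(c[0],c[1]);th=np.arctan2(r,c[2]);return (np.array([p["cx"],p["cy"]])+p["fx"]*th*c[:2]/r).round(1)
o=T+[.081,0,-.0507]
for n,q in dict(tipL=(.092,.016,.0168),tipR=(.092,-.016,.0168),bendL=(.066,.016,.034),bendR=(.066,-.016,.034),tabTL=(-.086,.015,.09),tabTR=(-.086,-.015,.09),rearL=(-.076,.016,.034)).items():print(n,pw(o+q),proj("top",o+q).round(1),proj("scene",o+q).round(1))
print("mouth in wrist",pw((.6418,-.0243,.119)))
w=cv2.cvtColor(cv2.imread("pics/w9.png"),cv2.COLOR_BGR2GRAY)
for u in(500,506,510):print(u,w[210:280,u].tolist())
E
```

```text
tipL [515.9 216.4] [281.6 203. ] [271.9 167. ]
tipR [506.9 257.9] [295.5 202.6] [284.3 170.4]
bendL [504.5 224.9] [281.7 213.5] [265.4 164.2]
bendR [494.  270.6] [295.8 213.1] [278.1 167.6]
tabTL [257.9 282.7] [283.3 283.6] [220.2 166.2]
tabTR [259.6 345.7] [297.7 283.2] [233.4 170.1]
rearL [281.5 228.5] [283.3 277. ] [224.7 190.8]
mouth in wrist [494.9 217.8]
500 [128, 126, 124, 129, 130, 105, 108, 108, 108, 106, 104, 111, 119, 122, 111, 109, 106, 119, 137, 143, 148, 132, 126, 184, 181, 174, 166, 193, 239, 238, 223, 192, 195, 196, 195, 195, 195, 197, 198, 200, 202, 202, 204, 204, 156, 105, 112, 110, 108, 111, 108, 115, 112, 109, 121, 119, 125, 150, 197, 200, 198, 199, 202, 200, 199, 200, 200, 198, 200, 198]
506 [124, 129, 128, 129, 129, 129, 116, 108, 107, 108, 108, 110, 109, 116, 121, 122, 124, 128, 134, 130, 130, 126, 130, 160, 177, 227, 213, 192, 192, 194, 194, 194, 195, 194, 195, 195, 195, 194, 194, 195, 195, 194, 195, 196, 199, 190, 151, 142, 189, 208, 204, 199, 198, 198, 198, 198, 199, 198, 199, 200, 198, 197, 199, 200, 200, 201, 202, 202, 201, 200]
510 [127, 127, 122, 126, 126, 130, 128, 111, 107, 108, 109, 109, 107, 107, 115, 134, 139, 136, 170, 182, 182, 188, 197, 195, 194, 194, 195, 193, 194, 193, 193, 193, 192, 195, 193, 195, 195, 197, 196, 197, 195, 198, 198, 198, 198, 198, 199, 199, 201, 198, 201, 201, 199, 198, 199, 201, 198, 197, 197, 199, 197, 200, 198, 200, 198, 197, 197, 198, 200, 197]
```

>>> move_arm:
  moves:
    - [0, [0.0005, 0.005, 0], [0, 0, 0]]
    - [0, [0.0005, 0.009, 0], [0, 0, 0]]
    - [0, [0, 0.01, 0], [0, 0, 0]]
    - [0, [0, 0.0065, 0], [0, 0, 0]]
    - [0, [0, 0.003, 0], [0, 0, 0]]
    - [0, [0, 0, 0.008], [0, 0, 0]]
    - [0, [0, 0, 0.01], [0, 0, 0]]
    - [0, [0, 0, 0.01], [0, 0, 0]]
    - [0, [0, 0, 0.006], [0, 0, 0]]
    - [0, [0, 0, 0], [0, 0, 0]]

```text
time: 33.95
eef_pos: [0.4806, -0.0224, 0.1635]
tcp_rot: [0.708, 0.706, -0.001, -0.002]
contact_force: [-0.0, -0.4, -3.7]
opening: 0.101
finger_force: 107.3
```

>>> move_arm:
  moves:
    - [0, [0, 0, 0], [0, 0, 0]]
    - [0, [0, 0, 0], [0, 0, 0]]
    - [0, [0, 0, 0], [0, 0, 0]]
    - [0, [0, 0, 0], [0, 0, 0]]
    - [0, [0, 0, 0], [0, 0, 0]]
    - [0, [0, 0, 0], [0, 0, 0]]
    - [0, [0, 0, 0], [0, 0, 0]]
    - [0, [0, 0, 0], [0, 0, 0]]
    - [0, [0, 0, 0], [0, 0, 0]]
    - [0, [0, 0, 0], [0, 0, 0]]

```text
time: 34.78
eef_pos: [0.4826, -0.0229, 0.1664]
tcp_rot: [0.708, 0.706, -0.0, -0.0]
contact_force: [0.5, -0.1, -3.1]
opening: 0.103
finger_force: 107.6
```

```bash
python3 - <<'E'
from h import *
s=st();print(s["wrist_torque"].round(2),delta(s,(.4828,-.024,.1547)).round(4))
im=read_camera("wrist")[:,:,::-1];t=read_camera("top")[:,:,::-1];sc=read_camera("scene")[:,:,::-1]
cv2.imwrite("pics/c10.png",np.hstack([im[120:330,340:560],cv2.resize(t[175:240,255:323],(220,210)),cv2.resize(sc[140:250,200:350],(286,210))]))
E
```

```text
t 34.8 pos [ 0.4826 -0.0229  0.1664] q [-0.26 -0.08  2.1  -0.    1.12 -0.26] yaw 89.89 z [-0. -0. -1.] F [ 0.5 -0.1 -3.1] op 0.103 ff 107.6
[ 0.04  0.22 -0.04] [-0.0011  0.0002  0.0117]
```

View pics/c10.png

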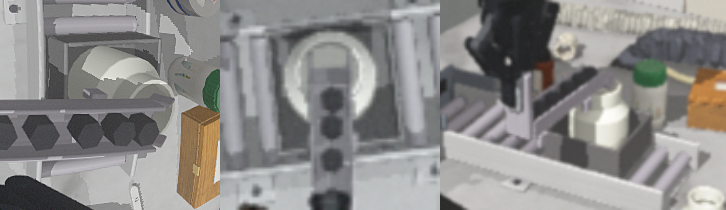

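The lip (top panel, v 52–82, u 310–348) sits centred over the mouth circle around (329,72). Lowering level onto the rim.

>>> move_arm:
  moves:
    - [0, [-0.0006, 0, 0.003], [0, 0, 0]]
    - [0, [-0.0005, 0, 0.003], [0, 0, 0]]
    - [0, [0, 0, 0.002], [0, 0, 0]]
    - [0, [0, 0, 0.001], [0, 0, 0]]
    - [0, [0, 0, 0.001], [0, 0, 0]]
    - [0, [0, 0, 0.001], [0, 0, 0]]
    - [0, [0, 0, 0], [0, 0, 0]]
    - [0, [0, 0, 0], [0, 0, 0]]
    - [0, [0, 0, 0], [0, 0, 0]]
    - [0, [0, 0, 0], [0, 0, 0]]

```text
time: 35.77
eef_pos: [0.4827, -0.024, 0.1556]
tcp_rot: [0.708, 0.706, 0.0, 0.0]
contact_force: [0.2, 0.7, -2.7]
opening: 0.105
finger_force: 107.6
```

```bash
python3 - <<'E'
from h import *
s=st();print(s["wrist_torque"].round(2),delta(s,(.4828,-.024,.1547)).round(4))
E
```

```text
t 35.8 pos [ 0.4827 -0.024   0.1556] q [-0.26 -0.06  2.11  0.    1.1  -0.26] yaw 89.89 z [ 0. -0. -1.] F [ 0.2  0.7 -2.7] op 0.105 ff 107.6
[ 0.03  0.22 -0.06] [-0.      0.0001  0.0009]
```

>>> move_arm:
  moves:
    - [0, [0, 0, 0.0005], [0, 0, 0]]
    - [0, [0, 0, 0.0005], [0, 0, 0]]
    - [0, [0, 0, 0], [0, 0, 0]]
    - [0, [0, 0, 0], [0, 0, 0]]
    - [0, [0, 0, 0], [0, 0, 0]]
    - [0, [0, 0, 0], [0, 0, 0]]
    - [0, [0, 0, 0], [0, 0, 0]]
    - [0, [0, 0, 0], [0, 0, 0]]
    - [0, [0, 0, 0], [0, 0, 0]]
    - [0, [0, 0, 0], [0, 0, 0]]

```text
time: 36.6
eef_pos: [0.4828, -0.024, 0.1546]
tcp_rot: [0.708, 0.706, 0.0, 0.0]
contact_force: [-0.2, -0.0, -1.4]
opening: 0.101
finger_force: 107.8
```

>>> move_arm:
  moves:
    - [0, [0, 0, 0.0005], [0, 0, 0]]
    - [0, [0, 0, 0.0005], [0, 0, 0]]
    - [0, [0, 0, 0], [0, 0, 0]]
    - [0, [0, 0, 0], [0, 0, 0]]
    - [0, [0, 0, 0], [0, 0, 0]]
    - [0, [0, 0, 0], [0, 0, 0]]
    - [0, [0, 0, 0], [0, 0, 0]]
    - [0, [0, 0, 0], [0, 0, 0]]
    - [0, [0, 0, 0], [0, 0, 0]]
    - [0, [0, 0, 0], [0, 0, 0]]

```text
time: 37.43
eef_pos: [0.4829, -0.024, 0.1537]
tcp_rot: [0.708, 0.706, 0.0, 0.0]
contact_force: [-2.0, -0.3, 4.0]
opening: 0.106
finger_force: 108.4
```

```bash
python3 - <<'E'
from h import *
s=st();print(s["wrist_torque"].round(2))
# pour plan: bend (66,15) in mouth frame, tool about TCP
c=np.array([-.147,.0]) 
def plan(s,a0=0):
    pass
E
```

```text
t 37.4 pos [ 0.4829 -0.024   0.1537] q [-0.26 -0.06  2.11  0.    1.1  -0.26] yaw 89.88 z [ 0.001 -0.    -1.   ] F [-2.  -0.3  4. ] op 0.106 ff 108.4
[ 0.02 -0.23  0.06]
```

```bash
cat > plan.py <<'E'
from h import *
from scipy.optimize import least_squares
L=[json.loads(l) for l in open("log.jsonl")];Q=np.array([l["qpos"] for l in L]);P=np.array([l["eef_pos"] for l in L])
def f(p):
    e,L2,L3,a,hd=p;r=np.sqrt(P[:,0]**2+P[:,1]**2-e*e);q=Q
    return np.r_[a+L2*np.sin(q[:,1])+L3*np.sin(q[:,1]+q[:,2])-r, hd+L2*np.cos(q[:,1])+L3*np.cos(q[:,1]+q[:,2])-P[:,2]]
o=least_squares(f,[.1,.5,.5,0,0]);e,L2,L3,a,hd=o.x;print("fit",o.x.round(3),np.abs(o.fun).max().round(4))
def tcp(th,xb,c,M=(.6418,.119)):
    t=np.radians(th);B=np.array([xb,-(xb+.0158)*np.tan(t)+c/np.cos(t)]);v=np.array([-.147,.0357])
    return np.array(M)+B+[v[0]*np.cos(t)+v[1]*np.sin(t),-v[0]*np.sin(t)+v[1]*np.cos(t)]
def ik(x,z,th,d):
    t=np.radians(th);r=np.sqrt(x*x+.024**2-e*e)+d*np.sin(t)-a;zz=z+d*np.cos(t)-(hd+d)  # wrist rel. shoulder
    D=np.hypot(r,zz);c3=(D*D-L2*L2-L3*L3)/(2*L2*L3);q3=np.arccos(np.clip(c3,-1,1));q2=np.arctan2(r,zz)-np.arctan2(L3*np.sin(q3),L2+L3*np.cos(q3));return q2,q3,np.pi+t-q2-q3
if __name__=="__main__":
    th=np.arange(0,57,5.5);xb=np.interp(th,[0,20,55],[-.012,-.010,-.008]);c=np.interp(th,[0,5,55],[-.0003,.0005,.001])
    W=np.array([tcp(*k) for k in zip(th,xb,c)])
    for i in range(len(th)):
        s=""
        if i:
            d=W[i]-W[i-1];t=np.radians(th[i-1]);  # tool axes before the row: y=(cos,-sin), z=(-sin,-cos) in (X,Z)
            s=("ty %.4f tz %.4f"%(d@[np.cos(t),-np.sin(t)],d@[-np.sin(t),-np.cos(t)]))
        print(th[i],W[i].round(4),s,[np.round(ik(*W[i],th[i],d),2).tolist() for d in(.25,.35)])
E
python3 plan.py
```

```text
fit [-0.     0.417  0.563  0.008 -0.005] 0.0035
0.0 [0.4828 0.1544]  [[-0.06, 2.11, 1.1], [-0.06, 2.11, 1.1]]
5.5 [0.4874 0.1687] ty 0.0046 tz -0.0143 [[-0.01, 2.03, 1.22], [0.02, 2.0, 1.22]]
11.0 [0.4934 0.1817] ty 0.0047 tz -0.0135 [[0.05, 1.95, 1.33], [0.1, 1.9, 1.33]]
16.5 [0.5006 0.194 ] ty 0.0048 tz -0.0134 [[0.12, 1.87, 1.45], [0.18, 1.8, 1.45]]
22.0 [0.509  0.2055] ty 0.0047 tz -0.0134 [[0.18, 1.78, 1.56], [0.27, 1.69, 1.56]]
27.5 [0.5183 0.2161] ty 0.0047 tz -0.0133 [[0.25, 1.7, 1.67], [0.37, 1.58, 1.67]]
33.0 [0.5287 0.2257] ty 0.0048 tz -0.0133 [[0.32, 1.62, 1.78], [0.46, 1.47, 1.79]]
38.5 [0.54   0.2341] ty 0.0049 tz -0.0132 [[0.4, 1.53, 1.88], [0.56, 1.36, 1.9]]
44.0 [0.5522 0.2411] ty 0.0052 tz -0.0131 [[0.47, 1.45, 1.99], [0.66, 1.24, 2.01]]
49.5 [0.5652 0.2467] ty 0.0055 tz -0.0130 [[0.55, 1.37, 2.09], [0.76, 1.12, 2.12]]
55.0 [0.5787 0.2505] ty 0.0059 tz -0.0128 [[0.63, 1.28, 2.19], [0.87, 0.99, 2.24]]
```

```bash
python3 - <<'E'
from plan import *
th=np.arange(0,55.1,2.75);xb=np.interp(th,[0,20,55],[-.012,-.010,-.008]);c=np.interp(th,[0,5.5,55],[-.0003,.0005,.001])
W=np.array([tcp(*k) for k in zip(th,xb,c)]);s=get_state();W[0]=s["eef_pos"][[0,2]]
for i in range(1,len(th)):
    d=W[i]-W[i-1];t=np.radians(th[i-1]);print(i,"ty %.4f tz %.4f"%(d@[np.cos(t),-np.sin(t)],d@[-np.sin(t),-np.cos(t)]))
E
```

```text
fit [-0.     0.417  0.563  0.008 -0.005] 0.0035
1 ty 0.0021 tz -0.0079
2 ty 0.0021 tz -0.0072
3 ty 0.0022 tz -0.0068
4 ty 0.0022 tz -0.0068
5 ty 0.0022 tz -0.0068
6 ty 0.0022 tz -0.0068
7 ty 0.0022 tz -0.0068
8 ty 0.0022 tz -0.0067
9 ty 0.0022 tz -0.0067
10 ty 0.0022 tz -0.0067
11 ty 0.0022 tz -0.0067
12 ty 0.0023 tz -0.0067
13 ty 0.0023 tz -0.0067
14 ty 0.0023 tz -0.0066
15 ty 0.0024 tz -0.0066
16 ty 0.0025 tz -0.0066
17 ty 0.0025 tz -0.0066
18 ty 0.0026 tz -0.0065
19 ty 0.0027 tz -0.0065
20 ty 0.0029 tz -0.0065
```

>>> move_arm:
  moves:
    - [0, [0, 0.0021, -0.0079], [0.048, 0, 0]]
    - [0, [0, 0.0021, -0.0072], [0.048, 0, 0]]
    - [0, [0, 0.0022, -0.0068], [0.048, 0, 0]]
    - [0, [0, 0.0022, -0.0068], [0.048, 0, 0]]
    - [0, [0, 0, 0], [0, 0, 0]]
    - [0, [0, 0, 0], [0, 0, 0]]
    - [0, [0, 0, 0], [0, 0, 0]]
    - [0, [0, 0, 0], [0, 0, 0]]
    - [0, [0, 0, 0], [0, 0, 0]]
    - [0, [0, 0, 0], [0, 0, 0]]

```text
time: 38.27
eef_pos: [0.4925, -0.0238, 0.181]
tcp_rot: [0.705, 0.703, -0.068, -0.068]
contact_force: [-0.1, 1.5, -0.8]
opening: 0.103
finger_force: 107.8
```

```bash
python3 - <<'E'
from plan import *
s=st();print(s["wrist_torque"].round(2), tcp(11,-.0109,.0006))
E
```

```text
fit [-0.     0.417  0.563  0.008 -0.005] 0.0035
t 38.3 pos [ 0.4925 -0.0238  0.181 ] q [-0.23  0.04  1.96 -0.04  1.33 -0.22] yaw 89.89 z [-0.191  0.001 -0.982] F [-0.1  1.5 -0.8] op 0.103 ff 107.8
[ 0.14 -0.33  0.07] [0.49341269 0.18175178]
```

>>> move_arm:
  moves:
    - [0, [0, 0.0026, -0.0073], [0.048, 0, 0]]
    - [0, [0, 0.0026, -0.0073], [0.048, 0, 0]]
    - [0, [0, 0.0022, -0.0068], [0.048, 0, 0]]
    - [0, [0, 0.0022, -0.0067], [0.048, 0, 0]]
    - [0, [0, 0.0022, -0.0067], [0.048, 0, 0]]
    - [0, [0, 0.0022, -0.0067], [0.048, 0, 0]]
    - [0, [0, 0.0022, -0.0067], [0.048, 0, 0]]
    - [0, [0, 0.0023, -0.0067], [0.048, 0, 0]]
    - [0, [0, 0.0023, -0.0067], [0.048, 0, 0]]
    - [0, [0, 0.0023, -0.0066], [0.048, 0, 0]]

```text
time: 39.1
eef_pos: [0.5406, -0.024, 0.2347]
tcp_rot: [0.668, 0.667, -0.234, -0.234]
contact_force: [0.8, 0.0, -0.8]
opening: 0.102
finger_force: 108.1
```

>>> move_arm:
  moves:
    - [0, [0, 0.0024, -0.0066], [0.048, 0, 0]]
    - [0, [0, 0.0025, -0.0066], [0.048, 0, 0]]
    - [0, [0, 0.0025, -0.0066], [0.048, 0, 0]]
    - [0, [0, 0.0026, -0.0065], [0.048, 0, 0]]
    - [0, [0, 0.0027, -0.0065], [0.048, 0, 0]]
    - [0, [0, 0, 0], [0, 0, 0]]
    - [0, [0, 0, 0], [0, 0, 0]]
    - [0, [0, 0, 0], [0, 0, 0]]
    - [0, [0, 0, 0], [0, 0, 0]]
    - [0, [0, 0, 0], [0, 0, 0]]

```text
time: 39.93
eef_pos: [0.5721, -0.0242, 0.2498]
tcp_rot: [0.636, 0.634, -0.311, -0.311]
contact_force: [-0.2, -0.5, -1.6]
opening: 0.102
finger_force: 108.0
```

```bash
python3 - <<'E'
from plan import *
s=st();print(s["wrist_torque"].round(2), tcp(52.25,-.0081,.001))
im=read_camera("wrist")[:,:,::-1];cv2.imwrite("pics/w11.png",im);sc=read_camera("scene")[:,:,::-1];cv2.imwrite("pics/s11.png",sc);cv2.imwrite("pics/t11.png",read_camera("top")[:,:,::-1])
# trough centreline points in wrist view
p=camera_params("wrist");A=np.linalg.inv(np.array(p["tool_from_camera"]));g=cv2.cvtColor(im,cv2.COLOR_BGR2GRAY)
for x in range(-70,81,6):
    c=A@[0,.081+x/1000,.0507-(.018+.008 if x<66 else .012),1];r=np.hypot(c[0],c[1]);uv=np.array([p["cx"],p["cy"]])+p["fx"]*np.arctan2(r,c[2])*c[:2]/r
    u,v=uv.round().astype(int); print(x,u,v,g[v-2:v+3,u-2:u+3].mean().round() if 0<=u<560 and 0<=v<420 else None,end="; ")
E
```

```text
fit [0.    0.401 0.552 0.015 0.005] 0.0412
t 39.9 pos [ 0.5721 -0.0242  0.2498] q [-0.16  0.55  1.37 -0.15  2.12 -0.18] yaw 89.88 z [-0.79   0.001 -0.613] F [-0.2 -0.5 -1.6] op 0.102 ff 108.0
[ 0.1  -0.65  0.01] [0.57193168 0.24877624]
-70 293 250 127.0; -64 303 250 129.0; -58 314 250 130.0; -52 324 250 131.0; -46 335 250 131.0; -40 345 250 131.0; -34 355 250 132.0; -28 365 249 133.0; -22 375 249 133.0; -16 384 249 133.0; -10 394 249 133.0; -4 403 248 133.0; 2 412 248 133.0; 8 420 248 133.0; 14 429 247 133.0; 20 437 247 132.0; 26 445 247 132.0; 32 453 246 132.0; 38 461 246 132.0; 44 468 246 132.0; 50 475 245 131.0; 56 482 245 132.0; 62 489 244 128.0; 68 485 237 134.0; 74 491 237 131.0; 80 497 236 153.0;
```

The trough line in the wrist view is uniformly bright (about 132) and the load is down to the scoop's own weight: empty. Withdrawing upward, then levelling.

>>> move_arm:
  moves:
    - [0, [0, 0, 0], [0, 0, 0]]
    - [0, [0, 0, 0], [0, 0, 0]]
    - [0, [0, -0.004, -0.003], [0, 0, 0]]
    - [0, [0, -0.008, -0.006], [0, 0, 0]]
    - [0, [0, -0.008, -0.006], [0, 0, 0]]
    - [0, [0, -0.008, -0.006], [0, 0, 0]]
    - [0, [0, -0.008, -0.006], [0, 0, 0]]
    - [0, [0, -0.008, -0.006], [0, 0, 0]]
    - [0, [0, -0.004, -0.003], [0, 0, 0]]
    - [0, [0, 0, 0], [0, 0, 0]]

```text
time: 40.92
eef_pos: [0.5721, -0.0242, 0.3115]
tcp_rot: [0.636, 0.635, -0.31, -0.31]
contact_force: [-0.1, 0.0, -2.6]
opening: 0.112
finger_force: 108.0
```

>>> move_arm:
  moves:
    - [0, [0, 0, 0], [-0.09, 0, 0]]
    - [0, [0, 0, 0], [-0.09, 0, 0]]
    - [0, [0, 0, 0], [-0.09, 0, 0]]
    - [0, [0, 0, 0], [-0.09, 0, 0]]
    - [0, [0, 0, 0], [-0.09, 0, 0]]
    - [0, [0, 0, 0], [-0.09, 0, 0]]
    - [0, [0, 0, 0], [-0.09, 0, 0]]
    - [0, [0, 0, 0], [-0.09, 0, 0]]
    - [0, [0, 0, 0], [-0.09, 0, 0]]
    - [0, [0, 0, 0], [-0.1, 0, 0]]

```text
time: 41.75
eef_pos: [0.5713, -0.0241, 0.309]
tcp_rot: [0.708, 0.706, 0.0, 0.0]
contact_force: [-0.1, -0.6, -1.0]
opening: 0.103
finger_force: 107.9
```

```bash
python3 - <<'E'
from h import *
s=st();print(s["wrist_torque"].round(2))
cv2.imwrite("pics/t12.png",read_camera("top")[:,:,::-1]);cv2.imwrite("pics/w12.png",read_camera("wrist")[:,:,::-1]);cv2.imwrite("pics/s12.png",read_camera("scene")[:,:,::-1])
E
```

```text
t 41.8 pos [ 0.5713 -0.0241  0.309 ] q [-0.22  0.01  1.75  0.    1.39 -0.22] yaw 89.88 z [ 0.001  0.    -1.   ] F [-0.1 -0.6 -1. ] op 0.103 ff 107.9
[ 0.    0.03 -0.  ]
```

>>> move_arm:
  moves:
    - [0, [0, 0, 0], [0, 0, 0.09]]
    - [0, [0, 0, 0], [0, 0, 0.09]]
    - [0, [0, 0, 0], [0, 0, 0.09]]
    - [0, [0, 0, 0], [0, 0, 0.09]]
    - [0, [0, 0, 0], [0, 0, 0.09]]
    - [0, [0, 0, 0], [0, 0, 0.09]]
    - [0, [0, 0, 0], [0, 0, 0.09]]
    - [0, [0, 0, 0], [0, 0, 0.09]]
    - [0, [0, 0, 0], [0, 0, 0.09]]
    - [0, [0, 0, 0], [0, 0, 0.09]]

```text
time: 42.73
eef_pos: [0.572, -0.0242, 0.3085]
tcp_rot: [0.945, 0.326, -0.003, -0.001]
contact_force: [-0.5, 0.1, -1.4]
opening: 0.104
finger_force: 108.0
```

>>> move_arm:
  moves:
    - [0, [0, 0, 0], [0, 0, 0.09]]
    - [0, [0, 0, 0], [0, 0, 0.09]]
    - [0, [0, 0, 0], [0, 0, 0.09]]
    - [0, [0, 0, 0], [0, 0, 0.09]]
    - [0, [0, 0, 0], [0, 0, 0.09]]
    - [0, [0, 0, 0], [0, 0, 0.09]]
    - [0, [0, 0, 0], [0, 0, 0.09]]
    - [0, [0, 0, 0], [0, 0, 0.09]]
    - [0, [0, 0, 0], [0, 0, 0.09]]
    - [0, [0, 0, 0], [0, 0, 0.033]]

```text
time: 43.57
eef_pos: [0.5721, -0.0242, 0.3085]
tcp_rot: [0.996, -0.089, -0.003, -0.0]
contact_force: [-0.5, -0.0, -1.5]
opening: 0.1
finger_force: 108.0
```

>>> move_arm:
  moves:
    - [0, [-0.0144, -0.0245, 0], [0, 0, 0]]
    - [0, [-0.0144, -0.0245, 0], [0, 0, 0]]
    - [0, [-0.0144, -0.0245, 0], [0, 0, 0]]
    - [0, [-0.0144, -0.0245, 0], [0, 0, 0]]
    - [0, [-0.0144, -0.0245, 0], [0, 0, 0]]
    - [0, [-0.0144, -0.0245, 0], [0, 0, 0]]
    - [0, [-0.0144, -0.0245, 0], [0, 0, 0]]
    - [0, [-0.0144, -0.0245, 0], [0, 0, 0]]
    - [0, [-0.0144, -0.0245, 0], [0, 0, 0]]
    - [0, [-0.0144, -0.0245, 0], [0, 0, 0]]

```text
time: 44.4
eef_pos: [0.4721, 0.2435, 0.3091]
tcp_rot: [0.996, -0.087, -0.002, 0.001]
contact_force: [1.5, 0.6, -1.6]
opening: 0.111
finger_force: 107.9
```

>>> move_arm:
  moves:
    - [0, [0, 0, 0.02], [0, 0, 0]]
    - [0, [0, 0, 0.03], [0, 0, 0]]
    - [0, [0, 0, 0.03], [0, 0, 0]]
    - [0, [0, 0, 0.03], [0, 0, 0]]
    - [0, [0, 0, 0.03], [0, 0, 0]]
    - [0, [0, 0, 0.03], [0, 0, 0]]
    - [0, [0, 0, 0.02], [0, 0, 0]]
    - [0, [0, 0, 0.01], [0, 0, 0]]
    - [0, [0, 0, 0], [0, 0, 0]]
    - [0, [0, 0, 0], [0, 0, 0]]

```text
time: 45.23
eef_pos: [0.4724, 0.2423, 0.1095]
tcp_rot: [0.996, -0.087, -0.001, 0.0]
contact_force: [-0.2, -0.7, -0.1]
opening: 0.104
finger_force: 107.9
```

```bash
python3 - <<'E'
from h import *
s=st();print(s["wrist_torque"].round(2),delta(s,(.4721,.2418,.0537)).round(4))
im=read_camera("wrist")[:,:,::-1];cv2.imwrite("pics/w13.png",im);t=read_camera("top")[:,:,::-1]
cv2.imwrite("pics/c13.png",np.hstack([cv2.resize(im[130:420,170:560],(565,420)),cv2.resize(t[165:300,185:260],(233,420))]))
E
```

```text
t 45.2 pos [0.4724 0.2423 0.1095] q [0.28 0.11 2.02 0.   1.01 2.03] yaw -9.98 z [-0.003 -0.    -1.   ] F [-0.2 -0.7 -0.1] op 0.104 ff 107.9
[0.03 0.02 0.  ] [-0.0001  0.0005  0.0558]
```

View pics/c13.png

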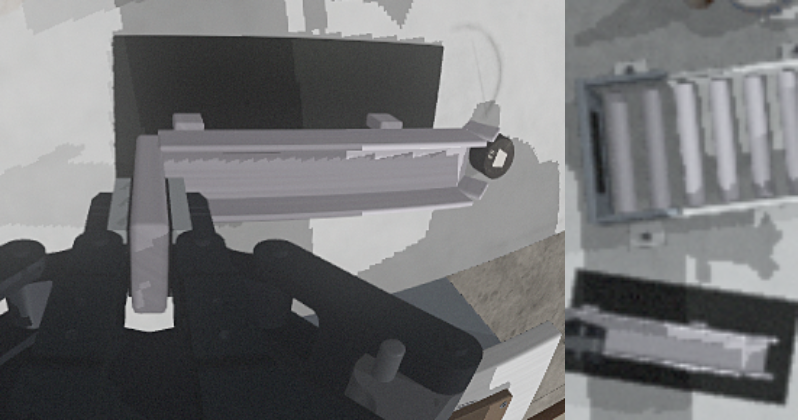

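The scoop is empty and held parallel over the mat, in line with its long axis. Lowering.

>>> move_arm:
  moves:
    - [0, [0, 0, 0.01], [0, 0, 0]]
    - [0, [0, 0, 0.01], [0, 0, 0]]
    - [0, [0, 0, 0.01], [0, 0, 0]]
    - [0, [0, 0, 0.01], [0, 0, 0]]
    - [0, [0, 0, 0.006], [0, 0, 0]]
    - [0, [0, 0, 0.004], [0, 0, 0]]
    - [0, [0, 0, 0.003], [0, 0, 0]]
    - [0, [0, 0, 0.001], [0, 0, 0]]
    - [0, [0, 0, 0], [0, 0, 0]]
    - [0, [0, 0, 0], [0, 0, 0]]

```text
time: 46.17
eef_pos: [0.4721, 0.2422, 0.0558]
tcp_rot: [0.996, -0.087, -0.001, -0.0]
contact_force: [0.3, 0.3, -1.3]
opening: 0.102
finger_force: 108.1
```

>>> move_arm:
  moves:
    - [0, [0, 0, 0.0005], [0, 0, 0]]
    - [0, [0, 0, 0.0005], [0, 0, 0]]
    - [0, [0, 0, 0.0005], [0, 0, 0]]
    - [0, [0, 0, 0], [0, 0, 0]]
    - [0, [0, 0, 0], [0, 0, 0]]
    - [0, [0, 0, 0], [0, 0, 0]]
    - [0, [0, 0, 0], [0, 0, 0]]
    - [0, [0, 0, 0], [0, 0, 0]]
    - [0, [0, 0, 0], [0, 0, 0]]
    - [0, [0, 0, 0], [0, 0, 0]]

```text
time: 47.0
eef_pos: [0.4718, 0.2421, 0.0539]
tcp_rot: [0.996, -0.087, -0.001, 0.0]
contact_force: [-0.2, 2.0, -1.0]
opening: 0.103
finger_force: 108.1
```

```bash
python3 - <<'E'
from h import *
s=st();print(s["wrist_torque"].round(2),delta(s,(.4721,.2418,.0537)).round(4))
E
```

```text
t 47.0 pos [0.4718 0.2421 0.0539] q [0.28 0.19 2.05 0.   0.9  2.03] yaw -9.98 z [-0.002  0.    -1.   ] F [-0.2  2.  -1. ] op 0.103 ff 108.1
[ 0.04 -0.04 -0.05] [0.0004 0.0002 0.0002]
```

>>> move_arm:
  grip_force: 20
  moves:
    - [0, [0, 0, 0.0005], [0, 0, 0]]
    - [0, [0, 0, 0], [0, 0, 0]]
    - [0, [0, 0, 0], [0, 0, 0]]
    - [0.15, [0, 0, 0], [0, 0, 0]]
    - [0.2, [0, 0, 0], [0, 0, 0]]
    - [0.25, [0, 0, 0], [0, 0, 0]]
    - [0.3, [0, 0, 0], [0, 0, 0]]
    - [0.4, [0, 0, 0], [0, 0, 0]]
    - [0.4, [0, 0, 0], [0, 0, 0]]
    - [0.4, [0, 0, 0], [0, 0, 0]]

```text
time: 47.83
eef_pos: [0.4718, 0.2421, 0.0534]
tcp_rot: [0.996, -0.087, -0.001, 0.0]
contact_force: [-0.0, -0.1, -0.1]
opening: 0.396
finger_force: 0.0
```

>>> move_arm:
  moves:
    - [0.4, [0, 0, -0.015], [0, 0, 0]]
    - [0.4, [0, 0, -0.015], [0, 0, 0]]
    - [0.4, [0, 0, -0.02], [0, 0, 0]]
    - [0.4, [0, 0, -0.02], [0, 0, 0]]
    - [0.4, [0, 0, -0.02], [0, 0, 0]]
    - [0.4, [0, 0, -0.02], [0, 0, 0]]
    - [0.4, [0, 0, -0.02], [0, 0, 0]]
    - [0, [0, 0, -0.01], [0, 0, 0]]
    - [0, [0, 0, 0], [0, 0, 0]]
    - [0, [0, 0, 0], [0, 0, 0]]

```text
time: 48.67
eef_pos: [0.4721, 0.2421, 0.1933]
tcp_rot: [0.996, -0.087, -0.001, -0.0]
contact_force: [0.1, 0.3, 0.2]
opening: 0.003
finger_force: 0.0
```

```bash
python3 - <<'E'
from h import *
s=st()
im=read_camera("wrist")[:,:,::-1];cv2.imwrite("pics/w14.png",im);t=read_camera("top")[:,:,::-1];cv2.imwrite("pics/t14.png",t)
# predicted scoop features at target pose vs seen: project scoop corners
p=camera_params("wrist");A=np.linalg.inv(np.array(p["tool_from_camera"]));Rt=R.from_quat(s["tcp_rot"]).as_matrix()
def pw(X):
    c=A@np.append(Rt.T@(np.array(X)-s["eef_pos"]),1);r=np.hypot(c[0],c[1]);return (np.array([p["cx"],p["cy"]])+p["fx"]*np.arctan2(r,c[2])*c[:2]/r)
Rs=R.from_euler("z",-100,degrees=True).as_matrix();tab=np.array([.4718,.2421,0.003]);o=tab+Rs@[.081,0,0];print("origin",o.round(4))
g=cv2.cvtColor(im,cv2.COLOR_BGR2GRAY)
# profiles across the scoop at several stations (wall-top height), and of the tab top
for x in(-.06,0,.05):
    print(x,[int(g[tuple(pw(o+Rs@[x,y/1000,.034]).round().astype(int)[::-1])]) for y in range(-26,27,2)])
print("tab x",[int(g[tuple(pw(o+Rs@[x/1000,0,.09]).round().astype(int)[::-1])]) for x in range(-98,-62,2)])
print("tab y",[int(g[tuple(pw(o+Rs@[-.081,y/1000,.09]).round().astype(int)[::-1])]) for y in range(-24,25,2)])
E
```

```text
t 48.7 pos [0.4721 0.2421 0.1933] q [0.28 0.   1.97 0.   1.17 2.03] yaw -9.98 z [-0.001  0.    -1.   ] F [0.1 0.3 0.2] op 0.003 ff 0.0
origin [0.4577 0.1623 0.003 ]
-0.06 [61, 56, 56, 55, 41, 144, 124, 110, 122, 135, 140, 136, 137, 140, 137, 145, 143, 116, 119, 123, 135, 110, 72, 42, 50, 54, 53]
0 [53, 53, 54, 50, 39, 149, 124, 112, 126, 135, 140, 139, 136, 138, 137, 142, 140, 115, 119, 111, 146, 111, 97, 45, 54, 46, 51]
0.05 [71, 71, 71, 68, 54, 193, 120, 112, 134, 140, 139, 143, 137, 140, 137, 140, 137, 137, 171, 163, 176, 114, 99, 54, 60, 60, 62]
tab x [184, 153, 76, 66, 67, 65, 148, 185, 145, 139, 143, 109, 110, 112, 109, 110, 111, 110]
tab y [196, 194, 195, 195, 194, 187, 196, 146, 150, 135, 138, 136, 135, 141, 141, 140, 139, 144, 147, 115, 117, 118, 113, 116, 113]
```

The scoop stands on the mat as predicted (walls at ±16 mm, tab in place). Moving the closed gripper behind the tote.

>>> move_arm:
  moves:
    - [0, [0.0229, 0.031, -0.003], [0, 0, 0]]
    - [0, [0.0229, 0.031, -0.003], [0, 0, 0]]
    - [0, [0.0229, 0.031, 0], [0, 0, 0]]
    - [0, [0.0229, 0.031, 0], [0, 0, 0]]
    - [0, [0.0229, 0.031, 0], [0, 0, 0]]
    - [0, [0.0229, 0.031, 0], [0, 0, 0]]
    - [0, [0.0229, 0.031, 0], [0, 0, 0]]
    - [0, [0.0229, 0.031, 0], [0, 0, 0]]
    - [0, [0.0229, 0.031, 0], [0, 0, 0]]
    - [0, [0.0229, 0.031, 0], [0, 0, 0]]

```text
time: 49.6
eef_pos: [0.6435, -0.1045, 0.1966]
tcp_rot: [0.996, -0.087, -0.003, -0.0]
contact_force: [1.1, 1.1, 0.1]
opening: 0.001
finger_force: 0.0
```

>>> move_arm:
  moves:
    - [0, [0, 0, 0], [0, 0, -0.115]]
    - [0, [0, 0, 0], [0, 0, -0.115]]
    - [0, [0, 0, 0], [0, 0, -0.115]]
    - [0, [0, 0, 0], [0, 0, -0.115]]
    - [0, [0, 0, 0], [0, 0, -0.115]]
    - [0, [0, 0, 0], [0, 0, -0.115]]
    - [0, [0, 0, 0], [0, 0, -0.115]]
    - [0, [0, 0, 0], [0, 0, -0.115]]
    - [0, [0, 0, 0], [0, 0, -0.115]]
    - [0, [0, 0, 0], [0, 0, -0.115]]

```text
time: 50.43
eef_pos: [0.6429, -0.1026, 0.1965]
tcp_rot: [0.882, 0.471, -0.002, -0.002]
contact_force: [0.6, 0.0, -0.3]
opening: -0.004
finger_force: 0.0
```

>>> move_arm:
  moves:
    - [0, [0, 0, 0], [0, 0, -0.115]]
    - [0, [0, 0, 0], [0, 0, -0.115]]
    - [0, [0, 0, 0], [0, 0, -0.115]]
    - [0, [0, 0, 0], [0, 0, -0.115]]
    - [0, [0, 0, 0], [0, 0, -0.115]]
    - [0, [0, 0, 0], [0, 0, -0.107]]
    - [0, [0, 0, 0], [0, 0, 0]]
    - [0, [0, 0, 0], [0, 0, 0]]
    - [0, [0, 0, 0], [0, 0, 0]]
    - [0, [0, 0, 0], [0, 0, 0]]

```text
time: 51.27
eef_pos: [0.6436, -0.1028, 0.1984]
tcp_rot: [0.676, 0.737, -0.001, -0.001]
contact_force: [0.6, 1.1, 0.4]
opening: -0.001
finger_force: 0.0
```

```bash
python3 - <<'E'
from h import *
s=st();im=read_camera("wrist")[:,:,::-1];cv2.imwrite("pics/w15.png",im);t=read_camera("top")[:,:,::-1];cv2.imwrite("pics/t15.png",t)
print(delta(s,(.6437,-.1025,.062)).round(4))
# tote near wall top edge in wrist view: predicted line, profile along track y at centre line
p=camera_params("wrist");A=np.linalg.inv(np.array(p["tool_from_camera"]));Rt=R.from_quat(s["tcp_rot"]).as_matrix()
def pw(X):
    c=A@np.append(Rt.T@(np.array(X)-s["eef_pos"]),1);r=np.hypot(c[0],c[1]);return (np.array([p["cx"],p["cy"]])+p["fx"]*np.arctan2(r,c[2])*c[:2]/r)
g=cv2.cvtColor(im,cv2.COLOR_BGR2GRAY);d=np.array([-.0847,.9964,0]);n=np.array([.9964,.0847,0]);C=np.array([.631,.047,0])
for k in(-.04,0,.04):print(k,[int(g[tuple(np.clip(pw(C+y/1000*d+k*n+[0,0,.072]).round().astype(int)[::-1],0,[419,559]))]) for y in range(-146,-100,2)])
y=-.09
print("rails",[int(g[tuple(np.clip(pw(C+y*d+k/1000*n+[0,0,.072]).round().astype(int)[::-1],0,[419,559]))]) for k in range(-70,72,4)])
E
```

```text
t 51.3 pos [ 0.6436 -0.1028  0.1984] q [-0.31  0.26  1.66 -0.    1.22 -0.4 ] yaw 94.90 z [-0.003  0.    -1.   ] F [0.6 1.1 0.4] op -0.001 ff 0.0
[0.0002 0.0005 0.1364]
-0.04 [97, 122, 109, 113, 114, 113, 112, 126, 124, 128, 117, 100, 128, 70, 73, 69, 72, 74, 64, 74, 70, 69, 70]
0 [111, 117, 108, 169, 163, 163, 142, 168, 168, 170, 160, 125, 123, 75, 74, 77, 85, 83, 74, 146, 193, 193, 194]
0.04 [125, 116, 94, 144, 145, 146, 142, 167, 169, 173, 158, 121, 127, 114, 75, 71, 95, 111, 109, 109, 116, 78, 83]
rails [178, 176, 174, 173, 160, 167, 128, 78, 82, 83, 84, 76, 214, 212, 217, 141, 142, 143, 142, 145, 147, 65, 64, 50, 177, 211, 152, 155, 78, 71, 87, 138, 129, 127, 128, 125]
```

>>> move_arm:
  moves:
    - [0, [0, 0, 0.015], [0, 0, 0]]
    - [0, [0, 0, 0.015], [0, 0, 0]]
    - [0, [0, 0, 0.015], [0, 0, 0]]
    - [0, [0, 0, 0.015], [0, 0, 0]]
    - [0, [0, 0, 0.015], [0, 0, 0]]
    - [0, [0, 0, 0.015], [0, 0, 0]]
    - [0, [0, 0, 0.015], [0, 0, 0]]
    - [0, [0, 0, 0.015], [0, 0, 0]]
    - [0, [0, 0, 0.01], [0, 0, 0]]
    - [0, [0, 0, 0.006], [0, 0, 0]]

```text
time: 52.2
eef_pos: [0.6427, -0.1026, 0.061]
tcp_rot: [0.676, 0.737, -0.001, -0.002]
contact_force: [-0.9, 0.5, -0.5]
opening: -0.001
finger_force: 0.0
```

>>> move_arm:
  moves:
    - [0, [0.003, 0, 0], [0, 0, 0]]
    - [0, [0.004, 0, 0], [0, 0, 0]]
    - [0, [0.004, 0, 0], [0, 0, 0]]
    - [0, [0.004, 0, 0], [0, 0, 0]]
    - [0, [0.004, 0, 0], [0, 0, 0]]
    - [0, [0.005, 0, 0], [0, 0, 0]]
    - [0, [0.006, 0, 0], [0, 0, 0]]
    - [0, [0.007, 0, 0], [0, 0, 0]]
    - [0, [0.008, 0, 0], [0, 0, 0]]
    - [0, [0.008, 0, 0], [0, 0, 0]]

```text
time: 53.03
eef_pos: [0.6395, -0.0496, 0.0638]
tcp_rot: [0.676, 0.737, -0.0, 0.0]
contact_force: [1.3, -4.7, 2.4]
opening: 0.002
finger_force: 2.0
```

```bash
python3 - <<'E'
from h import *
s=st()
d=np.array([-.0847,.9964,0]);C=np.array([.631,.047,0]);print("track y",(s["eef_pos"]-C)@d)
E
```

```text
t 53.0 pos [ 0.6395 -0.0496  0.0638] q [-0.24  0.39  1.77 -0.    0.98 -0.32] yaw 94.98 z [-0.    -0.001 -1.   ] F [ 1.3 -4.7  2.4] op 0.002 ff 2.0
track y -0.09697029920286808
```

>>> move_arm:
  moves:
    - [0, [0.009, 0, 0], [0, 0, 0]]
    - [0, [0.009, 0, 0], [0, 0, 0]]
    - [0, [0.01, 0, 0], [0, 0, 0]]
    - [0, [0.01, 0, 0], [0, 0, 0]]
    - [0, [0.01, 0, 0], [0, 0, 0]]
    - [0, [0.01, 0, 0], [0, 0, 0]]
    - [0, [0.01, 0, 0], [0, 0, 0]]
    - [0, [0.01, 0, 0], [0, 0, 0]]
    - [0, [0.01, 0, 0], [0, 0, 0]]
    - [0, [0.01, 0, 0], [0, 0, 0]]

```text
time: 53.87
eef_pos: [0.6302, 0.0484, 0.063]
tcp_rot: [0.676, 0.737, -0.001, -0.001]
contact_force: [1.4, -3.9, 1.9]
opening: 0.002
finger_force: 2.1
```

>>> move_arm:
  moves:
    - [0, [0.008, 0, 0], [0, 0, 0]]
    - [0, [0.007, 0, 0], [0, 0, 0]]
    - [0, [0.006, 0, 0], [0, 0, 0]]
    - [0, [0.005, 0, 0], [0, 0, 0]]
    - [0, [0.004, 0, 0], [0, 0, 0]]
    - [0, [0.004, 0, 0], [0, 0, 0]]
    - [0, [0.004, 0, 0], [0, 0, 0]]
    - [0, [0.003, 0, 0], [0, 0, 0]]
    - [0, [0.003, 0, 0], [0, 0, 0]]
    - [0, [0, 0, 0], [0, 0, 0]]

```text
time: 54.7
eef_pos: [0.6262, 0.0924, 0.0627]
tcp_rot: [0.676, 0.737, -0.001, -0.002]
contact_force: [0.8, -0.1, -0.4]
opening: 0.001
finger_force: 0.0
```

```bash
python3 - <<'E'
from h import *
s=st()
d=np.array([-.0847,.9964,0]);C=np.array([.631,.047,0]);print("track y",(s["eef_pos"]-C)@d,(s["eef_pos"]-C)@[.9964,.0847,0])
E
```

```text
t 54.7 pos [0.6262 0.0924 0.0627] q [-0.01  0.38  1.79  0.    0.97 -0.1 ] yaw 94.98 z [-0.003  0.001 -1.   ] F [ 0.8 -0.1 -0.4] op 0.001 ff 0.0
track y 0.04559802190840832 -0.0009745868726502064
```

>>> move_arm:
  moves:
    - [0, [0.002, 0, 0], [0, 0, 0]]
    - [0, [0.002, 0, 0], [0, 0, 0]]
    - [0, [0.002, 0, 0], [0, 0, 0]]
    - [0, [0.002, 0, 0], [0, 0, 0]]
    - [0, [0.002, 0, 0], [0, 0, 0]]
    - [0, [0.001, 0, 0], [0, 0, 0]]
    - [0, [0.001, 0, 0], [0, 0, 0]]
    - [0, [0.001, 0, 0], [0, 0, 0]]
    - [0, [0.001, 0, 0], [0, 0, 0]]
    - [0, [0.001, 0, 0], [0, 0, 0]]

```text
time: 55.53
eef_pos: [0.6252, 0.1064, 0.063]
tcp_rot: [0.676, 0.737, -0.001, -0.001]
contact_force: [-0.2, -1.0, -0.6]
opening: -0.0
finger_force: 0.9
```

```bash
python3 - <<'E'
from h import *
s=st()
d=np.array([-.0847,.9964,0]);C=np.array([.631,.047,0]);print("track y",(s["eef_pos"]-C)@d)
E
```

```text
t 55.5 pos [0.6252 0.1064 0.063 ] q [ 0.01  0.38  1.79  0.    0.98 -0.08] yaw 94.98 z [-0.002  0.    -1.   ] F [-0.2 -1.  -0.6] op -0.000 ff 0.9
track y 0.0596617796452269
```

>>> move_arm:
  moves:
    - [0, [0.001, 0, 0], [0, 0, 0]]
    - [0, [0.001, 0, 0], [0, 0, 0]]
    - [0, [0.001, 0, 0], [0, 0, 0]]
    - [0, [0.0005, 0, 0], [0, 0, 0]]
    - [0, [0.0005, 0, 0], [0, 0, 0]]
    - [0, [0.0005, 0, 0], [0, 0, 0]]
    - [0, [0, 0, 0], [0, 0, 0]]
    - [0, [0, 0, 0], [0, 0, 0]]
    - [0, [0, 0, 0], [0, 0, 0]]
    - [0, [0, 0, 0], [0, 0, 0]]

```text
time: 56.37
eef_pos: [0.6252, 0.1103, 0.0632]
tcp_rot: [0.676, 0.737, -0.001, -0.0]
contact_force: [-0.2, -4.9, -1.0]
opening: 0.001
finger_force: 2.6
```

```bash
python3 - <<'E'
from h import *
s=st()
d=np.array([-.0847,.9964,0]);C=np.array([.631,.047,0]);print("track y",(s["eef_pos"]-C)@d)
E
```

```text
t 56.4 pos [0.6252 0.1103 0.0632] q [ 0.02  0.38  1.79 -0.    0.98 -0.07] yaw 94.99 z [-0.002 -0.001 -1.   ] F [-0.2 -4.9 -1. ] op 0.001 ff 2.6
track y 0.06352469893285903
```

>>> move_arm:
  moves:
    - [0, [0.0005, 0, 0], [0, 0, 0]]
    - [0, [0.0005, 0, 0], [0, 0, 0]]
    - [0, [0.0005, 0, 0], [0, 0, 0]]
    - [0, [0.0005, 0, 0], [0, 0, 0]]
    - [0, [0, 0, 0], [0, 0, 0]]
    - [0, [0, 0, 0], [0, 0, 0]]
    - [0, [0, 0, 0], [0, 0, 0]]
    - [0, [0, 0, 0], [0, 0, 0]]
    - [0, [0, 0, 0], [0, 0, 0]]
    - [0, [0, 0, 0], [0, 0, 0]]

```text
time: 57.2
eef_pos: [0.6252, 0.1103, 0.0633]
tcp_rot: [0.675, 0.737, -0.002, 0.001]
contact_force: [0.7, -10.3, -0.2]
opening: -0.002
finger_force: 5.1
```

```bash
python3 - <<'E'
from h import *
s=st()
d=np.array([-.0847,.9964,0]);C=np.array([.631,.047,0]);print("track y",(s["eef_pos"]-C)@d)
E
```

```text
t 57.2 pos [0.6252 0.1103 0.0633] q [ 0.02  0.38  1.78 -0.01  0.98 -0.07] yaw 95.03 z [-0.002 -0.004 -1.   ] F [  0.7 -10.3  -0.2] op -0.002 ff 5.1
track y 0.06359541810717054
```

Force climbs to 10 N without motion at TCP track y 63.5 mm: the tote is against the stop. Backing off and checking.

>>> move_arm:
  moves:
    - [0, [-0.002, 0, 0], [0, 0, 0]]
    - [0, [-0.004, 0, 0], [0, 0, 0]]
    - [0, [-0.008, 0, 0], [0, 0, 0]]
    - [0, [-0.01, 0, 0], [0, 0, 0]]
    - [0, [-0.01, 0, 0], [0, 0, 0]]
    - [0, [0, 0, -0.025], [0, 0, 0]]
    - [0, [0, 0, -0.03], [0, 0, 0]]
    - [0, [0, 0, -0.035], [0, 0, 0]]
    - [0, [0, 0, -0.035], [0, 0, 0]]
    - [0, [0, 0, -0.035], [0, 0, 0]]

```text
time: 58.03
eef_pos: [0.6279, 0.0783, 0.2247]
tcp_rot: [0.676, 0.737, -0.0, -0.001]
contact_force: [0.9, -0.4, 0.2]
opening: -0.002
finger_force: 0.0
```

>>> move_arm:
  moves:
    - [0, [-0.03, 0, -0.01], [0, 0, 0]]
    - [0, [-0.03, 0, -0.01], [0, 0, 0]]
    - [0, [-0.03, 0, -0.01], [0, 0, 0]]
    - [0, [-0.03, 0, -0.01], [0, 0, 0]]
    - [0, [-0.03, 0, -0.01], [0, 0, 0]]
    - [0, [0, 0, 0], [0, 0, 0]]
    - [0, [0, 0, 0], [0, 0, 0]]
    - [0, [0, 0, 0], [0, 0, 0]]
    - [0, [0, 0, 0], [0, 0, 0]]
    - [0, [0, 0, 0], [0, 0, 0]]

```text
time: 58.87
eef_pos: [0.6408, -0.0693, 0.2723]
tcp_rot: [0.675, 0.738, -0.001, -0.001]
contact_force: [0.3, -0.4, -0.0]
opening: -0.002
finger_force: 0.0
```

```bash
python3 - <<'E'
from h import *
s=st();im=read_camera("wrist")[:,:,::-1];cv2.imwrite("pics/w16.png",im);t=read_camera("top")[:,:,::-1];cv2.imwrite("pics/t16.png",t)
print("dark blobs on bench",slugs_top())
d=np.array([-.0847,.9964,0]);n=np.array([.9964,.0847,0]);C=np.array([.631,.047,0])
p=camera_params("wrist");A=np.linalg.inv(np.array(p["tool_from_camera"]));Rt=R.from_quat(s["tcp_rot"]).as_matrix()
def pw(X):
    c=A@np.append(Rt.T@(np.array(X)-s["eef_pos"]),1);r=np.hypot(c[0],c[1]);return (np.array([p["cx"],p["cy"]])+p["fx"]*np.arctan2(r,c[2])*c[:2]/r)
def prof(g,f,pts):return [int(g[tuple(np.clip(f(X).round().astype(int)[::-1],0,[419,559]))]) for X in pts]
gw=cv2.cvtColor(im,cv2.COLOR_BGR2GRAY);gt=cv2.cvtColor(t,cv2.COLOR_BGR2GRAY);ft=lambda X:proj("top",X)
for k in(-.04,.04):
    print("wall -y, k",k,"wrist",prof(gw,pw,[C+y/1000*d+k*n+[0,0,.072] for y in range(60,90,2)]),"far end",prof(gw,pw,[C+y/1000*d+k*n+[0,0,.07] for y in range(160,190,2)]))
m0=C+.124*d+[0,0,.119]
print("mouth along y top",prof(gt,ft,[m0+y/1000*d for y in range(-44,45,4)]));print("along x top",prof(gt,ft,[m0+y/1000*n for y in range(-44,45,4)]))
print("mouth colour",t[tuple(ft(m0).round().astype(int)[::-1])])
# small dark count in the mouth (slugs inside) from wrist
q=pw(m0).round().astype(int);print(q,"mouth patch min",gw[max(q[1]-15,0):q[1]+15,q[0]-15:q[0]+15].min() if q[1]>0 else None)
E
```

```text
t 58.9 pos [ 0.6408 -0.0693  0.2723] q [-0.26  0.19  1.61 -0.    1.34 -0.35] yaw 95.07 z [-0.003  0.001 -1.   ] F [ 0.3 -0.4 -0. ] op -0.002 ff 0.0
dark blobs on bench []
wall -y, k -0.04 wrist [121, 72, 59, 60, 67, 68, 63, 59, 120, 81, 70, 68, 67, 73, 73] far end [73, 73, 73, 73, 73, 73, 73, 73, 73, 73, 73, 73, 73, 73, 73]
wall -y, k 0.04 wrist [123, 76, 66, 63, 70, 60, 68, 60, 119, 118, 74, 74, 76, 74, 74] far end [73, 73, 73, 73, 73, 73, 73, 73, 73, 73, 73, 73, 73, 73, 73]
mouth along y top [115, 156, 177, 181, 182, 148, 194, 104, 80, 139, 82, 75, 82, 134, 130, 161, 136, 159, 174, 85, 81, 65, 143]
along x top [93, 84, 91, 160, 160, 153, 163, 133, 39, 62, 139, 75, 48, 55, 54, 67, 162, 127, 147, 168, 145, 101, 72]
mouth colour [74 75 77]
[274 -50] mouth patch min None
```

```bash
python3 - <<'E'
from h import *
a=cv2.cvtColor(cv2.imread("pics/top0.png"),cv2.COLOR_BGR2GRAY);b=cv2.cvtColor(cv2.imread("pics/t16.png"),cv2.COLOR_BGR2GRAY)
m=((b.astype(int)<105)&(a.astype(int)-b>35)).astype(np.uint8)
n,l,S,c=cv2.connectedComponentsWithStats(m)
for i in range(1,n):
    if S[i,4]>=10: print(S[i].tolist(),onplane("top",c[i],.018).round(3)[:2])
# dark area inside the mouth, top view
C=np.array([.631,.047,0])+.124*np.array([-.0847,.9964,0])
u,v=proj("top",C+[0,0,.119]).round().astype(int);print(u,v);print(b[v-12:v+13,u-12:u+13])
E
```

```text
[278, 120, 21, 32, 252] [ 0.832 -0.027]
[301, 128, 13, 4, 31] [ 0.841 -0.08 ]
[314, 130, 10, 5, 25] [ 0.833 -0.11 ]
[325, 132, 6, 4, 16] [ 0.827 -0.133]
[200, 135, 164, 285, 11743] [ 0.491 -0.029]
[222, 163, 7, 5, 20] [0.749 0.147]
[275, 187, 29, 27, 373] [ 0.64  -0.019]
[194, 189, 33, 14, 171] [0.673 0.183]
[231, 189, 5, 37, 69] [0.635 0.127]
[206, 202, 7, 7, 40] [0.642 0.193]
[203, 207, 14, 8, 46] [0.623 0.192]
[223, 214, 7, 13, 52] [0.596 0.146]
[192, 217, 32, 21, 90] [0.569 0.212]
[280, 219, 7, 3, 12] [ 0.596 -0.007]
[201, 220, 11, 13, 54] [0.582 0.205]
[213, 224, 7, 7, 24] [0.579 0.174]
[187, 264, 3, 4, 10] [0.481 0.251]
[274, 289, 4, 5, 14] [0.408 0.018]
[307, 389, 5, 19, 53] [ 0.137 -0.061]
[225, 390, 13, 9, 61] [0.148 0.144]
[282, 390, 10, 4, 29] [ 0.151 -0.003]
209 208
[[ 64  64  66  70  78 112 160 157 174 179 184 181 179 181 176 174 175 175
  176 177 173 156 117  87  85]
 [ 75  81  87  88 119 161 171 186 182 164 156 147 158 166 181 182 176 176
  177 178 181 181 193 140  91]
 [ 73  81  90 125 165 188 172 138 132 129 125 121 125 128 136 157 180 177
  170 179 179 180 185 179 1
[... 1614 characters left out ...]
78  60  56  49  51  57  81 131 178 170
  143 141 169 174 173 176 179]
 [ 62 107 145 148 153 165 182 178 152 123 102 106 125 133 177 176 166 138
  139 165 174 175 173 177 176]
 [ 64  72 117 143 150 148 145 153 162 176 183 183 178 163 158 138 136 142
  164 172 170 174 175 176 175]
 [ 58  57  86 148 146 151 146 148 151 148 133 130 132 131 137 147 162 162
  166 170 169 173 173 172 142]
 [ 53  60  76 105 132 145 147 150 147 150 145 151 153 153 155 157 163 165
  168 166 170 167 163 142 136]
 [ 60  65  72  85  93 120 146 152 151 154 148 151 156 157 158 163 163 165
  167 169 170 151 140 133 134]
 [ 61  62  69  87  88  90 110 133 149 150 155 155 157 160 159 161 164 166
  162 150 128 128 130 131 132]]
```

```bash
python3 - <<'E'
from h import *
s=get_state()
for nm,S0 in(("w16",s),("w14",dict(eef_pos=np.array([.4721,.2421,.1933]),tcp_rot=[.996,-.087,-.001,0])) ):
    g=cv2.cvtColor(cv2.imread(f"pics/{nm}.png"),cv2.COLOR_BGR2GRAY);n,l,S,c=cv2.connectedComponentsWithStats((g<95).astype(np.uint8))
    for i in range(1,n):
        if 60<S[i,4]<1500 and max(S[i,2:4])<60 and c[i][1]<330:print(nm,S[i].tolist(),wplane(c[i],.018,S0).round(3)[:2])
E
```

```text
w16 [0, 0, 18, 19, 124] [0.193 0.186]
w16 [455, 8, 17, 22, 103] [0.88  0.184]
w16 [24, 26, 17, 24, 119] [0.269 0.121]
w16 [297, 44, 24, 16, 86] [0.673 0.084]
w16 [265, 55, 31, 5, 96] [0.64  0.079]
w16 [349, 60, 10, 17, 73] [0.727 0.075]
w16 [94, 89, 25, 23, 382] [0.413 0.018]
w16 [440, 209, 6, 49, 143] [ 0.894 -0.132]
w16 [24, 261, 44, 30, 344] [ 0.283 -0.264]
w16 [0, 269, 11, 16, 97] [ 0.157 -0.286]
w16 [0, 285, 41, 42, 599] [ 0.187 -0.341]
w16 [527, 312, 33, 14, 113] [ 1.218 -0.29 ]
w14 [448, 0, 40, 58, 1342] [ 0.622 -0.003]
w14 [497, 15, 52, 32, 782] [ 0.615 -0.096]
w14 [419, 183, 13, 22, 205] [0.442 0.079]
w14 [454, 198, 27, 28, 467] [0.412 0.024]
w14 [126, 272, 30, 25, 477] [0.389 0.415]
```

>>> move_arm:
  moves:
    - [0, [-0.02, 0.01, -0.03], [0, 0, 0]]
    - [0, [-0.02, 0.01, -0.03], [0, 0, 0]]
    - [0, [-0.02, 0.01, -0.03], [0, 0, 0]]
    - [0, [-0.02, -0.02, -0.02], [0, 0, 0]]
    - [0, [-0.02, -0.03, 0], [0, 0, 0]]
    - [0, [-0.02, -0.03, 0], [0, 0, 0]]
    - [0, [-0.02, -0.03, 0], [0, 0, 0]]
    - [0, [-0.02, -0.03, 0], [0, 0, 0]]
    - [0, [-0.02, -0.03, 0], [0, 0, 0]]
    - [0, [-0.02, -0.03, 0], [0, 0, 0]]

```text
time: 59.85
eef_pos: [0.4882, -0.2848, 0.3833]
tcp_rot: [0.675, 0.738, -0.001, -0.001]
contact_force: [-0.5, -0.5, 0.7]
opening: 0.003
finger_force: 0.0
```

```bash
python3 - <<'E'
from h import *
s=st();t=read_camera("top")[:,:,::-1];cv2.imwrite("pics/t17.png",t)
a=cv2.cvtColor(cv2.imread("pics/top0.png"),cv2.COLOR_BGR2GRAY);b=cv2.cvtColor(t,cv2.COLOR_BGR2GRAY)
print("dark blobs",slugs_top())
m=((b.astype(int)<105)&(a.astype(int)-b>35)).astype(np.uint8);n,l,S,c=cv2.connectedComponentsWithStats(m)
for i in range(1,n):
    if S[i,4]>=10: print(S[i].tolist(),onplane("top",c[i],.018).round(3)[:2])
w=read_camera("wrist")[:,:,::-1];cv2.imwrite("pics/w17.png",w);g=cv2.cvtColor(w,cv2.COLOR_BGR2GRAY);n,l,S,c=cv2.connectedComponentsWithStats((g<95).astype(np.uint8))
for i in range(1,n):
    if 40<S[i,4]<1500 and max(S[i,2:4])<60 and c[i][1]<330:print("w",S[i].tolist(),wplane(c[i],.018,s).round(3)[:2])
E
```

```text
t 59.9 pos [ 0.4882 -0.2848  0.3833] q [-0.71 -0.03  1.65 -0.    1.52 -0.8 ] yaw 95.05 z [-0.002 -0.    -1.   ] F [-0.5 -0.5  0.7] op 0.003 ff 0.0
dark blobs []
[205, 119, 7, 4, 12] [0.875 0.194]
[204, 158, 51, 16, 258] [0.745 0.138]
[193, 188, 49, 42, 464] [0.648 0.155]
[206, 201, 7, 8, 43] [0.642 0.193]
[240, 200, 4, 12, 21] [0.635 0.104]
[352, 205, 208, 215, 16284] [ 0.356 -0.5  ]
[202, 207, 15, 8, 54] [0.624 0.193]
[200, 218, 12, 15, 70] [0.583 0.206]
[213, 223, 10, 9, 36] [0.579 0.173]
[196, 233, 29, 5, 62] [0.561 0.191]
[200, 261, 60, 19, 274] [0.471 0.128]
[508, 347, 52, 47, 151] [ 0.186 -0.646]
[204, 406, 17, 14, 136] [0.096 0.187]
[346, 414, 5, 6, 19] [ 0.085 -0.161]
w [463, 13, 11, 21, 73] [0.804 0.013]
w [120, 101, 31, 11, 77] [ 0.258 -0.202]
w [0, 128, 40, 3, 42] [-0.012 -0.24 ]
w [108, 147, 10, 11, 49] [ 0.215 -0.282]
w [231, 161, 19, 19, 214] [ 0.439 -0.299]
w [188, 210, 43, 15, 425] [ 0.392 -0.381]
w [488, 238, 8, 8, 43] [ 0.936 -0.386]
w [126, 250, 8, 27, 85] [ 0.241 -0.48 ]
```

```bash
python3 -c "
from plant import *
print(sign_off())"
```

```text
the job is handed in; nothing more can be done
None
```

The job is handed in at about 60 s of the 210 s. All five slugs went from scoop to bottle: the scoop is empty, no strays showed on the bench, and slugs show in the mouth, though I could not count five. The tote is home against the stop, and the empty scoop stands lengthwise on its mat.

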